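Bed the new screen of a phone in the sprung press

TASK

Gently lay the red phone, screen up, flat between the two end lips of the sprung press bed, gripping it lightly (the fresh screen stands no more than a light grip, about 40 N). Then take the blue-handled bedding block, set it crosswise on the left end of the screen, and draw it slowly to the right end with gentle, steady pressure that keeps the bed pushed down about half its travel, never hard against its stop. Put the block back upright in its grey rest, then swing the lamp until it is centred over the phone, leaving the black phone, the bottle, the jar and the spare panel where they are.

Things in the scene. Friction and masses are not known exactly. Their poses are not given: they have to be found in the camera images.
- phone: The phone to work on: red case, black screen on top. 132 mm long (own x), 62 mm wide (own y), 14 mm thick, about 0.2 kg; starts lying on the mat, screen up. Origin: centre of its underside; z points out of the screen. Either way round in the press is fine. Grip it across its width, at most 40 N on each finger.
- black_phone: Another phone of the same size, all black, 14 mm thick, lying on the mat; not to be disturbed. Origin: centre of its underside, x along its length. The red and the black phone may start in each other's places.
- bed_top (a point): Centre of the top face of the press bed, a level black pad 56 mm wide (own x, away from the robot); 48 mm above the table when up. Own y runs along the bed and the laid phone: +y is the left end seen from the robot. Each end has an aluminium lip 6 mm high; the lips stand 142 mm apart. No lips along the sides, where the phone overhangs by 3 mm.
- bed (a joint): How far the bed is pushed down, m: 0 = up, 0.016 = at its stop. It stays up under the phone's weight alone; pressing it down then takes about 1 N to start and 0.7 N more for each mm (about 6 N at 8 mm). 4 to 13 mm is good pressure for bedding.
- block: Bedding block, 0.13 kg: black rubber sole 26 mm (own x) by 58 mm (own y) by 14 mm high; on it an upright blue handle 20 mm thick (x), 44 mm wide (y), its top 60 mm above the sole's underside. Origin: centre of the sole's underside, z up. Used with its own y across the bed (along the bed's x); grip the handle across its 20 mm.
- rest_in (a point): Centre of the inner floor of the block's rest, a low grey tray, fixed, 75 mm (own x) by 105 mm (own y) outside, walls 4 mm thick and 12 mm high over its underside, floor 7 mm above the table. The block starts in it, its y about along the tray's y.
- lamp (a joint): Angle of the lamp arm, rad: 0 = lamp centred over the bed; it grows as the arm swings to the right side (towards -y of the bed); starts between 1.15 and 1.5, limits -0.3 and 1.65, light friction, stays where it is left.
- lamp_knob (a point): Top centre of the yellow knob on the lamp head: upright, 22 mm in diameter, standing 42 mm above the white round head (64 mm in diameter, 28 mm high). The top is 191 mm, the head's top 149 mm, its underside 120 mm above the table. It moves with the lamp on a circle of radius 170 mm about the hinge.
- lamp_hinge (a point): On the vertical axis of the lamp arm, 123 mm above the table, on a post 20 mm in diameter that stands 170 mm beyond the bed's centre (bed +x).
- press: The press, fixed: grey base 100 mm (x) by 190 mm (y) under the bed, its top 25 mm above the table; a foot and post beyond it carry the lamp arm. Origin: below the bed's centre, underside of the base, 3 mm above the table.
- mat: Teal repair mat, fixed, 3 mm thick, 480 mm (x) by 980 mm (y); the phones, press and rest stand on it. Origin: centre of its underside.
- solvent: White plastic bottle with a blue cap, 56 mm in diameter, 110 mm high; bystander. Origin: centre of its underside.
- flux_jar: Amber glass jar with a steel lid, 60 mm in diameter, 50 mm high; bystander. Origin: centre of its underside.
- spare_panel: Black spare screen panel, 134 x 64 x 6 mm, lying on the mat's far part; bystander. Origin: centre of its underside, x along its length.
Things that resemble listed ones, but are neither listed nor needed, are in the scene too. What is shaped like the phone but brown is not meant. Of the things shaped like the part that bears rest_in, the grey one is meant.

How it is judged:
By the outcome, as a careful person would: the job done as asked, in the order asked, and still so for the second after the job is handed in, with the robot touching nothing.
It also fails if it takes over 72 s, if anything falls off the work surface, if the arm or the gripper's body presses on something with over 40 N, if the wrist force passes 120 N, or if a joint passes its speed limit or range.

ROBOT

A 6-joint arm with a two-finger parallel gripper is mounted at the origin on the work surface. World frame = base frame: x ahead of the robot, y to its left, z up, the work surface at z = 0. Lengths are in m, angles in rad, forces in N, time in s.
With the tool pointing down it reaches from about 0.375 to 0.9 m from the base axis. Payload 3.1 kg.
Tool frame: the origin (TCP) lies midway between the tips of the shut fingers; the grasp point (between the pads) lies 19 mm behind it; z points along the fingers, y is the line along which they close (so a half turn about z gives the same grasp; the last joint's range is limited). The gripper opens to 87 mm and grips with 3 to 60 N. Pads are 19 mm wide; open, the fingers measure 117 mm over their backs; the gripper's body (75 mm by 190 mm) begins 51 mm behind the grasp point.
Start: joints at [-0.178, 0.527, 1.433, -0, 1.181, -0.178], TCP at [0.625, 0, 0.191] pointing down, gripper open.
Joint ranges: [-3.08, 3.08], [-0.75, 2.2], [0.22, 2.44], [-1.43, 4.57], [0, 2.65], [-2.85, 2.85]. Speed limits (rad/s): [2.79, 2.79, 3.14, 3.14, 3.14, 3.14].

INTERFACE

Orientations are given as a unit quaternion [x, y, z, w].
In Python, from rig import robot gives the robot as it stands.
- The arm moves only by the shell command python3 -m jog 'ROWS' [FORCE]. ROWS is a JSON object of lists of equal length, an entry for each row: "dp": the shift along the tool's x, y, z in mm, a list of three; "delta_rot": the turn, a rotation vector about the tool's x, y, z in rad, a list of three; "gripper": the opening, from -1 (shut) to 1 (fully open). A call has 1 to 12 rows; each row is the pose to reach, as a shift and turn from the pose commanded when the call began, along the tool's axes at that moment; what a row does not reach only later rows make up. A row lasts 1/10 s, in which the tool goes at most 50 mm and 8.59 degrees, less where a joint would pass 70% of its speed; a pose out of reach is approached as far as the arm can. A call with a gripper value outside its range is refused whole. The fingers move at their own pace and stop on an object; FORCE is the grip in N (left out, the last holds). Time passes only in rows, so rows that repeat a pose let the fingers close. It gives the time, the measured TCP pose, the force, the opening and the grip force at its end, in the units of the state.
- robot.get_obs(): the state, without advancing time (a new reading comes with each control period).
- robot.camera(name): name is "scene" or "side" or "wrist"; returns the picture (400x640x3 uint8, red, green, blue); there is no depth.
- robot.camera_model(name): a dict with "fx", "fy", "cx", "cy" (pixels), "k1" (the pictures are not rectified: a ray, as slopes to the right and down, at radius r is drawn at 1 + k1 r^2 times it, then the intrinsics apply), "xyz" and "orientation" of the camera in the world; the wrist camera has in their place "T_tool_cam" (4x4, takes a point from camera to tool coordinates, whose origin is the TCP and whose axes are the flange's). Camera axes: x right, y down, z forward; pixel columns grow to the right and rows downward; lengths in m; the calibration is good to about 2 mm. A picture is of the moment at which its call begins: read the wrist's pose just before it. camera_model takes no time and is no camera call.
- robot.hand_in(): hands the job in; it is judged then, once.
Trained networks look in the newest picture that a camera, given by its name, has taken for a name from the list of things; names that differ only in an ending like _2 or _b are one class to them, and where a whole thing is asked for, a point or a joint stands for the part that bears it (a point fixed in the world has none). Each returns a list of dicts, best first, with "score" (0 to 1); they miss things now and then, are a little off and sometimes report something else, mostly with a low value. They report only what shows in the picture. A call takes as long as a camera call. They do not tell look-alikes from the thing itself.
- robot.search_frame(name, camera): "rect" ([left, top, right, bottom] in pixels, round what is visible of it).
The state is a dict: "time": time; "q": joint angles; "joint_velocities": joint speeds; "joint_torque": joint torques, N m; "position": TCP position; "tool_rot": TCP orientation; "ft_force": force on the tool from outside, world axes, zero at the start; "moment": the same for the moment, N m; "grip_width": finger opening in m; "grip_force": force on a finger pad.
Only numpy, scipy, OpenCV 4.12 (cv2) and the standard library are available. Lean on these libraries where they do the work, as an engineer would, in place of code of your own. Each camera call takes 0.05 s, during which the arm holds its last target. There are 200 camera calls.

## Working session

There is one attempt and no reset: what is moved stays moved. The work goes in short steps, Python scripts to look and compute and a shell command to move; the robot and the scene stay as the last step left them, time stands still between calls to the robot, and variables do not carry over. Pictures are saved under pics/ and viewed, at most 10 in all, crops included, and the job is handed in when it is done.

```bash
mkdir -p pics; ls; python3 - <<'E'
from rig import robot
import cv2,numpy as np
for n in ("scene","side"):
    im=robot.camera(n); cv2.imwrite(f"pics/{n}0.png",im[:,:,::-1])
    m=robot.camera_model(n); print(n,m)
print(robot.camera_model("wrist"))
print(robot.get_obs())
E
```

```text
pics
scene {'fx': 373.8832955183215, 'fy': 373.8832955183215, 'cx': 319.64883978998097, 'cy': 202.6053611433629, 'k1': 0.02840632514379061, 'xyz': array([1.14342601, 0.56110047, 0.69335907]), 'orientation': array([ 0.3679491 ,  0.7943939 , -0.44376068, -0.19138509])}
side {'fx': 414.4379858083947, 'fy': 414.4379858083947, 'cx': 315.0658709084175, 'cy': 199.96520625998122, 'k1': 0.03337464862340473, 'xyz': array([ 0.43591234, -0.88903315,  0.71333444]), 'orientation': array([ 0.88041329, -0.02661986,  0.01353206, -0.47326601])}
{'fx': 315.49541313442575, 'fy': 315.49541313442575, 'cx': 320.7732821846676, 'cy': 200.9273056482363, 'k1': 0.0031034692111021217, 'T_tool_cam': array([[ 2.71080818e-05, -9.64295422e-01, -2.64828885e-01,
         7.15126025e-02],
       [ 9.99999943e-01, -6.28868832e-05,  3.31344573e-04,
         9.89052235e-04],
       [-3.36168318e-04, -2.64828879e-01,  9.64295365e-01,
        -1.92783319e-01],
       [ 0.00000000e+00,  0.00000000e+00,  0.00000000e+00,
         1.00000000e+00]])}
{'time': 0.1, 'q': array([-1.78519067e-01,  5.28368746e-01,  1.43374494e+00, -8.16310392e-06,
        1.18141503e+00, -1.78488224e-01]), 'joint_velocities': array([ 0.00012775, -0.00283729, -0.00337406,  0.0020848 , -0.00106618,
       -0.0005717 ]), 'joint_torque': array([-3.02360622e-04, -4.40987206e+01, -1.77151054e+01,  6.34850166e-02,
        5.34114777e-02, -3.85449334e-05]), 'position': array([6.24291894e-01, 1.42731610e-04, 1.90181588e-01]), 'tool_rot': array([ 7.07116256e-01,  7.07096643e-01, -5.55188529e-04, -7.93012190e-04]), 'ft_force': array([ 1.02886877, -0.21496809, -0.55906303]), 'moment': array([0.03110545, 0.02996544, 0.02251149]), 'grip_force': 0.0, 'grip_width': 0.087140659996303}
```

View pics/scene0.png

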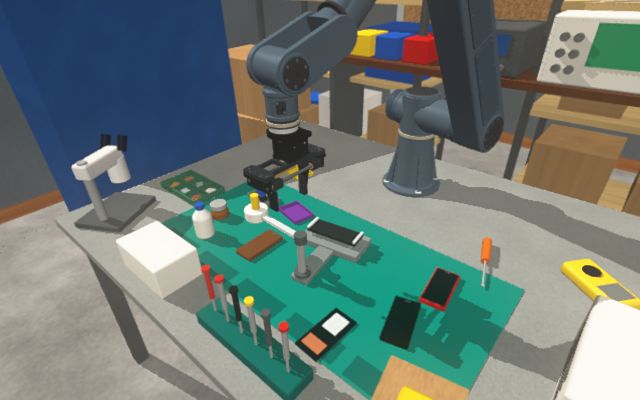

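View pics/side0.png

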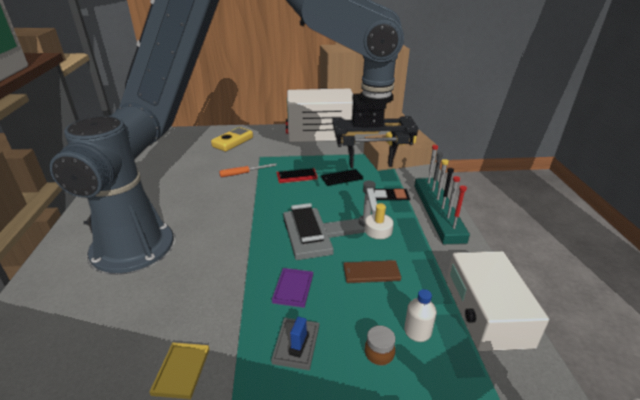

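The side view shows the press at (308,228), red phone (297,176), black phone (342,178) and block in the grey tray (297,342). The yellow tray (180,370) and the brown phone shape (372,271) are look-alikes. The lamp head with its yellow knob is at (379,225).

```bash
cat > h.py <<'E'
from rig import robot
import cv2,numpy as np
from scipy.spatial.transform import Rotation as R
def model(n,obs=None):
    m=robot.camera_model(n)
    if n=="wrist":
        T=np.eye(4);T[:3,:3]=R.from_quat(obs["tool_rot"]).as_matrix();T[:3,3]=obs["position"]
        T=T@m["T_tool_cam"];return m,T[:3,:3],T[:3,3]
    return m,R.from_quat(m["orientation"]).as_matrix(),np.array(m["xyz"])
def K(m): return np.array([[m["fx"],0,m["cx"]],[0,m["fy"],m["cy"]],[0,0,1.]]),np.array([m["k1"],0,0,0,0.])
def back(M,px,z):
    m,Rm,c=M;k,d=K(m)
    p=cv2.undistortPoints(np.array(px,float).reshape(-1,1,2),k,d).reshape(-1,2)
    r=np.c_[p,np.ones(len(p))]@Rm.T
    return c+r*((z-c[2])/r[:,2])[:,None]
def proj(M,P):
    m,Rm,c=M;k,d=K(m)
    return cv2.projectPoints((np.atleast_2d(P)-c)@Rm,np.zeros(3),np.zeros(3),k,d)[0].reshape(-1,2)
def shot(n,name=None):
    o=robot.get_obs();im=robot.camera(n)
    if name: cv2.imwrite(f"pics/{name}.png",im[:,:,::-1])
    return im,model(n,o)
def mask(im,lo,hi):
    return cv2.inRange(cv2.cvtColor(im,cv2.COLOR_RGB2HSV),np.array(lo),np.array(hi))
def blobs(mk,amin=30):
    n,l,s,c=cv2.connectedComponentsWithStats(mk)
    return [(s[i],c[i],l==i) for i in range(1,n) if s[i,4]>=amin]
E
python3 - <<'E'
from h import *
np.set_printoptions(precision=3,suppress=True)
im,M=shot("wrist","w0")
s=model("side")
for nm,px,z in [("red",(297,176),.017),("blk",(342,178),.017),("press",(307,223),.048),("tray",(297,342),.007),("knob",(380,208),.19),("postlamp",(369,186),.14),("brown",(372,271),.01),("jar",(380,335),.05),("bottle",(425,293),.12),("purple",(293,287),.01)]:
    print(nm,back(s,px,z)[0])
cs=[cv2.resize(x,None,fx=2.4,fy=2.4,interpolation=cv2.INTER_CUBIC) for x in (cv2.imread("pics/side0.png")[150:240,250:420],cv2.imread("pics/side0.png")[290:380,150:320])]
cv2.imwrite("pics/crop.png",np.vstack(cs))
E
```

```text
red [0.446 0.31  0.017]
blk [0.595 0.288 0.017]
press [0.467 0.005 0.048]
tray [ 0.431 -0.342  0.007]
knob [ 0.624 -0.14   0.19 ]
postlamp [0.633 0.034 0.14 ]
brown [ 0.618 -0.15   0.01 ]
jar [ 0.592 -0.369  0.05 ]
bottle [ 0.681 -0.332  0.12 ]
purple [ 0.425 -0.192  0.01 ]
```

View pics/w0.png

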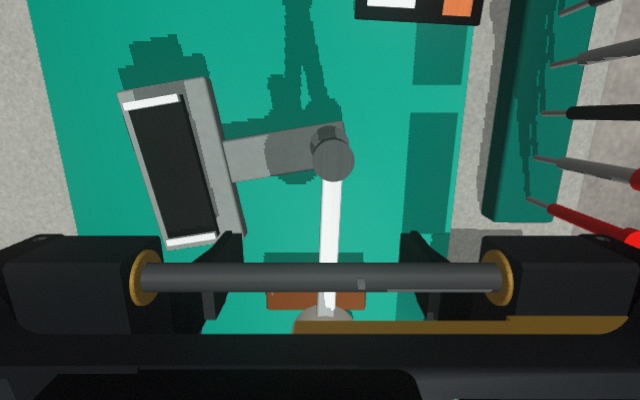

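View pics/crop.png

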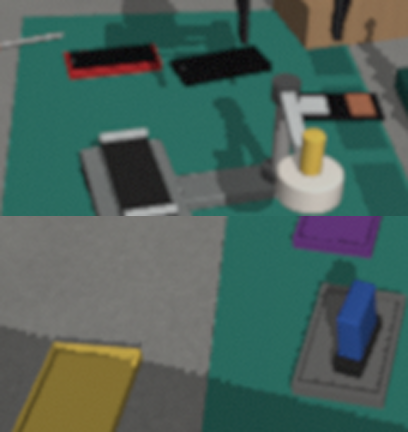

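The crop confirms it: side (297,176) has a red case with a black screen, so it is the phone to work on, and (342,178) is all black. The blue-handled block stands in the grey tray at (297,342), and the yellow tray is a decoy. The wrist view shows the bed's lips at (153,102) and (190,240).

```bash
python3 -m jog '{"dp":[[45,-30,-10],[90,-60,-20],[130,-95,-40],[170,-130,-60],[210,-160,-60],[220,-170,-60],[220,-170,-60],[220,-170,-60]],"delta_rot":[[0,0,0],[0,0,0],[0,0,0],[0,0,0],[0,0,0],[0,0,0],[0,0,0],[0,0,0]],"gripper":[1,1,1,1,1,1,1,1]}' 20
python3 - <<'E'
from h import *
np.set_printoptions(precision=4,suppress=True)
im0=cv2.imread("pics/w0.png")[:,:,::-1].copy()
import json
o0=dict(position=np.array([6.24291894e-01,1.42731610e-04,1.90181588e-01]),tool_rot=np.array([7.07116256e-01,7.07096643e-01,-5.55188529e-04,-7.93012190e-04]))
M0=model("wrist",o0)
# pad: dark region near (170,170); lips: bright
hsv=cv2.cvtColor(im0,cv2.COLOR_RGB2HSV)
pad=cv2.inRange(hsv,(0,0,0),(180,255,60)); pad[240:]=0
for s,c,m in blobs(pad,2000): print("dark",s,c)
wh=cv2.inRange(hsv,(0,0,225),(180,30,255)); wh[:, 260:]=0
for s,c,m in blobs(wh,100):
    ys,xs=np.nonzero(m); P=back(M0,np.c_[xs,ys],.054)[:,:2]*1000
    print("lip",s,c,cv2.minAreaRect(P.astype(np.float32)))
for s,c,m in blobs(pad,2000):
    if abs(c[0]-175)<30:
        ys,xs=np.nonzero(m);P=back(M0,np.c_[xs,ys],.048)[:,:2]*1000
        print("pad",cv2.minAreaRect(P.astype(np.float32)))
im,M=shot("wrist","w1")
r=mask(im,(0,120,60),(8,255,255))|mask(im,(172,120,60),(180,255,255))
for s,c,m in blobs(r,50):
    ys,xs=np.nonzero(m);P=back(M,np.c_[xs,ys],.014)[:,:2]*1000
    print("red",s,c,cv2.minAreaRect(P.astype(np.float32)))
print(robot.get_obs()["position"])
E
```

```text
time: 0.95
position: [0.4546, 0.2205, 0.2512]
tool_rot: [0.706, 0.708, 0.0, 0.0]
ft_force: [0.7, 0.2, 0.5]
grip_width: 0.0869
grip_force: 0.0
dark [ 482    0   46  220 3204] [503.7459 102.5062]
dark [ 129   95   91  143 7150] [174.5792 168.5267]
lip [123  94  55  16 397] [149.7632 101.7128] ((454.9336853027344, 83.66893768310547), (55.13525390625, 6.781769752502441), 9.418774604797363)
lip [166 233  49  13 254] [190.5039 239.122 ] ((479.1639709472656, -63.035030364990234), (54.842315673828125, 6.177914142608643), 9.439618110656738)
pad ((469.1796875, 10.708366394042969), (59.24990463256836, 152.7102508544922), 9.255219459533691)
red [ 260   50  107   64 1024] [314.1514  81.4639] ((446.6668395996094, 331.1507568359375), (131.0813446044922, 61.54484939575195), 7.918980121612549)
[0.4554 0.2199 0.251 ]
```

View pics/w1.png

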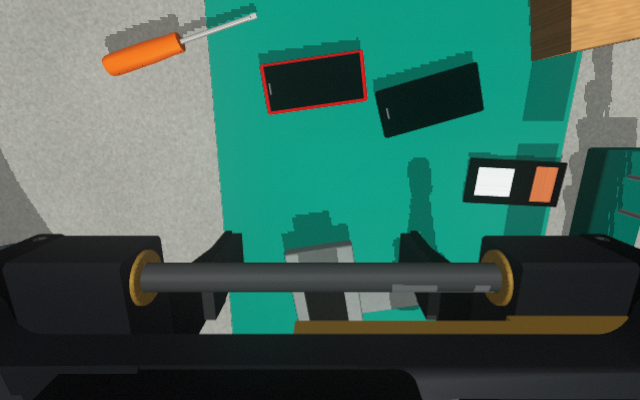

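The wrist view shows the red phone at (314,81) and the black phone at (430,98), close on its right. Bed centre is (467.0, 10.3) mm with yaw 9.4°. The red phone is at (446.7, 331.2) mm with yaw 7.9°.

```bash
python3 -m jog '{"dp":[[111,-9,130],[111,-9,130],[111,-9,130],[111,-9,130],[111,-9,130],[111,-9,130],[111,-9,130],[111,-9,130],[111,-9,130],[111,-9,130],[111,-9,130],[111,-9,130]],"delta_rot":[[0,0,1.433],[0,0,1.433],[0,0,1.433],[0,0,1.433],[0,0,1.433],[0,0,1.433],[0,0,1.433],[0,0,1.433],[0,0,1.433],[0,0,1.433],[0,0,1.433],[0,0,1.433]],"gripper":[1,1,1,1,1,1,1,1,1,1,1,1]}' 20
cat >> h.py <<'E'
def to(x,y,yaw=None):
    """mm target for TCP, yaw (deg, world) of tool y -> dp in tool axes (world-z kept), turn about tool z"""
    o=robot.get_obs();Rm=R.from_quat(o["tool_rot"]).as_matrix();p=o["position"]*1000
    cur=np.degrees(np.arctan2(Rm[1,1],Rm[0,1]))
    d=Rm.T@np.array([x-p[0],y-p[1],0])
    print("pos",p.round(1),"yaw",round(cur,2),"tilt z",Rm[:,2].round(4),"dp",d.round(1),"dyaw rad(tool z)",None if yaw is None else round(-np.radians((yaw-cur+180)%360-180),4),"F",o["ft_force"].round(1),"q6",o["q"][5].round(2),"w",o["grip_width"].round(4),"g",o["grip_force"].round(1))
E
python3 - <<'E'
from h import *
to(446.7,331.2,-82.1)
im,M=shot("wrist")
r=mask(im,(0,120,60),(8,255,255))|mask(im,(172,120,60),(180,255,255))
for s,c,m in blobs(r,50):
    ys,xs=np.nonzero(m);P=back(M,np.c_[xs,ys],.015)[:,:2]*1000
    print("red",s,c,cv2.minAreaRect(P.astype(np.float32)))
E
```

```text
time: 2.2
position: [0.447, 0.3302, 0.1206]
tool_rot: [0.998, 0.069, -0.0, 0.0]
ft_force: [-0.3, -0.1, 0.7]
grip_width: 0.087
grip_force: 0.0Traceback (most recent call last):
  File "<stdin>", line 2, in <module>
  File "h.py", line 33, in to
    print("pos",p.round(1),"yaw",round(cur,2),"tilt z",Rm[:,2].round(4),"dp",d.round(1),"dyaw rad(tool z)",None if yaw is None else round(-np.radians((yaw-cur+180)%360-180),4),"F",o["ft_force"].round(1),"q6",o["q"][5].round(2),"w",o["grip_width"].round(4),"g",o["grip_force"].round(1))
                                                                                                                                                                                                                                       ^^^^^^^^^^^^^^^^^^^^^
AttributeError: 'float' object has no attribute 'round'
```

```bash
sed -i 's/o\["grip_force"\].round(1)/round(float(o["grip_force"]),1)/;s/o\["grip_width"\].round(4)/round(float(o["grip_width"]),4)/' h.py
python3 -m jog '{"dp":[[0,0,40],[0,0,75],[0,0,100],[0,0,114],[0,0,114],[0,0,114],[0,0,114],[0,0,114],[0,0,114],[0,0,114],[0,0,114],[0,0,114]],"delta_rot":[[0,0,0],[0,0,0],[0,0,0],[0,0,0],[0,0,0],[0,0,0],[0,0,0],[0,0,0],[0,0,0],[0,0,0],[0,0,0],[0,0,0]],"gripper":[1,1,1,1,1,0.4,0.3,0.3,0.3,0.3,0.3,0.3]}' 15
```

```text
time: 3.4
position: [0.446, 0.3311, 0.0072]
tool_rot: [0.998, 0.069, 0.0, -0.0]
ft_force: [-0.7, 0.3, -0.2]
grip_width: 0.0565
grip_force: 0.0
```

```bash
python3 - <<'E'
from h import *
im,M=shot("wrist"); s,_=shot("side")
cv2.imwrite("pics/w2.png",np.vstack([im,cv2.resize(s[140:215,240:400],(640,300),interpolation=cv2.INTER_CUBIC)])[100:,:,::-1])
E
```

```text
(no output)
```

View pics/w2.png

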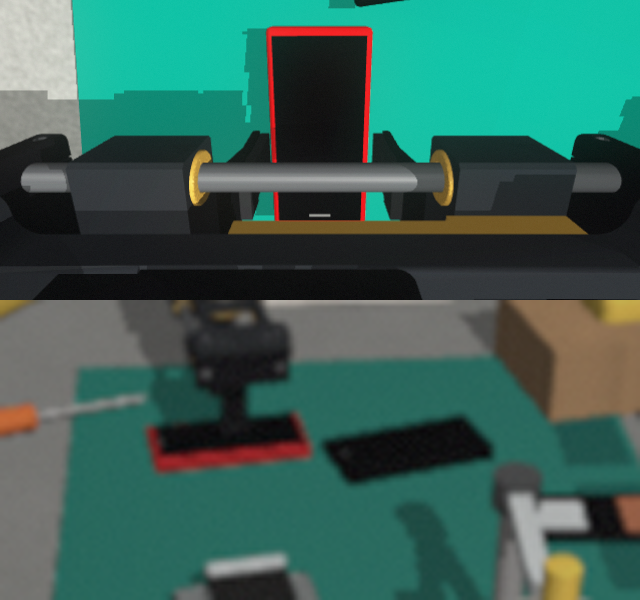

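The wrist view shows the phone between the fingers. In the side crop, though, the red edge near (230,460) isn't hidden by the near finger. I'll check the geometry by projection.

```bash
python3 - <<'E'
from h import *
to(446.7,331.2,-82.1)
o=robot.get_obs();s,M=shot("side");Mw=model("wrist",o);w,_=shot("wrist")
Rm=R.from_quat(o["tool_rot"]).as_matrix();p=o["position"]
for off in ([0,0,0],[0,.028,0],[0,-.028,0],[0,.028,-.03],[0,-.028,-.03]):
    P=p+Rm@np.array(off);print(off,P.round(4),proj(M,P).round(1),proj(Mw,P).round(1))
for n,im,MM in(("side",s,M),("wrist",w,Mw)):
    r=mask(im,(0,120,40),(8,255,255))|mask(im,(172,120,40),(180,255,255))
    for st,c,m in blobs(r,20): print(n,st,c)
a,b=proj(Mw,p)[0]
r=mask(w,(0,120,40),(8,255,255))|mask(w,(172,120,40),(180,255,255));m=r>0
# phone edges at far end from the wrist view
ys,xs=np.nonzero(m)
for row in range(130,330,20):
    x=xs[(ys==row)&(xs>230)&(xs<420)]
    if len(x): print(row,x.min(),x.max(),back(Mw,[(x.min(),row),(x.max(),row)],.016)[:,:2].round(4).tolist())
cv2.imwrite("pics/c3.png",cv2.resize(s[155:195,260:340],(800,400),interpolation=cv2.INTER_NEAREST)[:,:,::-1])
E
```

```text
pos [445.9 331.    7. ] yaw -82.1 tilt z [-1.e-04 -0.e+00 -1.e+00] dp [ 0.8 -0.1 -0. ] dyaw rad(tool z) -0.0001 F [ 0.5  0.3 -0.1] q6 1.87 w 0.0566 g 0.0
[0, 0, 0] [0.4459 0.331  0.007 ] [[296.8 175.5]] [[319.3 231. ]]
[0, 0.028, 0] [0.4498 0.3033 0.007 ] [[298.2 179.6]] [[362.4 231. ]]
[0, -0.028, 0] [0.4421 0.3588 0.007 ] [[295.5 171.5]] [[276.3 231. ]]
[0, 0.028, -0.03] [0.4498 0.3033 0.037 ] [[298.  171.8]] [[369.2 250.1]]
[0, -0.028, -0.03] [0.4421 0.3588 0.037 ] [[295.3 163.8]] [[269.  250.2]]
side [432 144   6   6  28] [434.39285714 146.64285714]
side [277 169  41  14 203] [296.47783251 177.68965517]
side [453 176   7   6  33] [456.24242424 178.57575758]
side [455 186  12  31 138] [460.03623188 199.63043478]
wrist [ 266  126  107  137 2341] [318.41691585 170.76762067]
wrist [273 292  59  29 200] [283.785 309.67 ]
wrist [333 292  33  29 171] [359.80701754 308.22807018]
130 267 371 [[0.5059, 0.3693], [0.514, 0.3107]]
150 267 371 [[0.4946, 0.3682], [0.5029, 0.3087]]
170 268 370 [[0.483, 0.3666], [0.4913, 0.3071]]
190 269 369 [[0.4711, 0.3648], [0.4793, 0.3056]]
210 270 368 [[0.4587, 0.3631], [0.4669, 0.304]]
230 271 367 [[0.4459, 0.3612], [0.4541, 0.3023]]
250 271 367 [[0.4325, 0.3599], [0.4408, 0.2999]]
310 274 364 [[0.3896, 0.3538], [0.3979, 0.2943]]
```

View pics/c3.png

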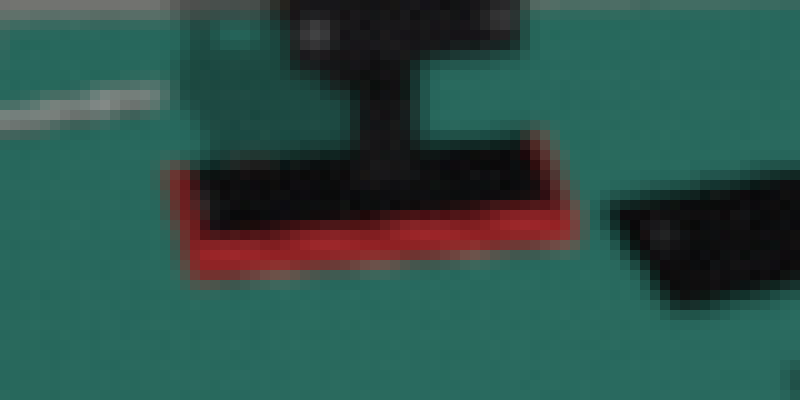

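```bash
python3 - <<'E'
from h import *
w,_=shot("wrist");s,M=shot("side");c,Mc=shot("scene")
o=robot.get_obs();P=o["position"];print(proj(Mc,P))
u,v=proj(Mc,P)[0].astype(int)
g=lambda a:(255*(a/255.)**.45).astype(np.uint8)
a=cv2.resize(g(w[210:330,220:420]),(400,240),interpolation=cv2.INTER_CUBIC)
a2=cv2.resize(g(s[155:195,265:331]),(400,240),interpolation=cv2.INTER_CUBIC)
b=cv2.resize(g(c[v-35:v+20,u-62:u+62]),(800,355),interpolation=cv2.INTER_CUBIC)
cv2.imwrite("pics/c4.png",np.vstack([np.hstack([a,a2]),b])[:,:,::-1])
E
```

```text
[[439.82370632 288.57099319]]
```

View pics/c4.png

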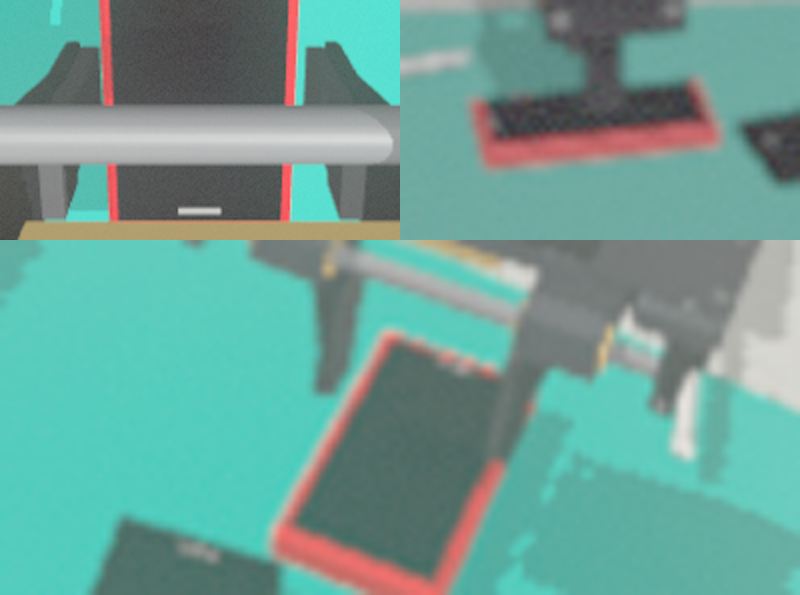

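The scene crop shows the left fingertip at (325,390) and the right one meeting the red edge at (500,460), astride the phone. I'll fit those tips to gap and height.

```bash
python3 - <<'E'
from h import *
o=robot.get_obs();Rm=R.from_quat(o["tool_rot"]).as_matrix();p=o["position"];M=model("scene")
print("seen tips left (427.4,276.3) right (454.5,287.1)")
for dz in (0,.01,.02):
  for hw in (.0283,.036,.043,.058):
    q=[proj(M,p+Rm@np.array([0,s*hw,-dz]))[0].round(1).tolist() for s in(1,-1)]
    print(dz,hw,q)
print(robot.get_obs()["time"])
E
```

```text
seen tips left (427.4,276.3) right (454.5,287.1)
0 0.0283 [[428.7, 284.2], [451.3, 293.1]]
0 0.036 [[425.7, 283.1], [454.5, 294.3]]
0 0.043 [[423.0, 282.0], [457.4, 295.4]]
0 0.058 [[417.3, 279.8], [463.8, 297.9]]
0.01 0.0283 [[429.2, 281.3], [452.0, 290.1]]
0.01 0.036 [[426.2, 280.2], [455.2, 291.3]]
0.01 0.043 [[423.5, 279.1], [458.1, 292.5]]
0.01 0.058 [[417.8, 276.9], [464.5, 295.0]]
0.02 0.0283 [[429.7, 278.4], [452.6, 287.1]]
0.02 0.036 [[426.7, 277.2], [455.9, 288.4]]
0.02 0.043 [[424.0, 276.2], [458.8, 289.5]]
0.02 0.058 [[418.2, 274.0], [465.3, 291.9]]
3.75
```

```bash
python3 -m jog '{"dp":[[0,0,-8],[0,0,-8],[0,0,-8],[0,0,-8],[0,0,-4],[0,0,0],[0,0,3],[0,0,3]],"delta_rot":[[0,0,0],[0,0,0],[0,0,0],[0,0,0],[0,0,0],[0,0,0],[0,0,0],[0,0,0]],"gripper":[0.8,0.8,0.8,0.8,0.8,0.8,0.8,0.8]}' 15
python3 - <<'E'
from h import *
o=robot.get_obs();Rm=R.from_quat(o["tool_rot"]).as_matrix();p=o["position"]
c,M=shot("scene");print(o["ft_force"])
Z=lambda x,y,z:[.4467+x*np.cos(.138)-y*np.sin(.138),.3312+x*np.sin(.138)+y*np.cos(.138),z]
print("pred corners",proj(M,[Z(x,y,.017) for x in(-.066,.066) for y in(-.031,.031)]).round(1).tolist())
r=mask(c,(0,120,40),(8,255,255))|mask(c,(172,120,40),(180,255,255))
for st,cc,m in blobs(r,60):
    ys,xs=np.nonzero(m); h=cv2.convexHull(np.c_[xs,ys].astype(np.int32)); print(st,cv2.approxPolyDP(h,3,True).reshape(-1,2).tolist())
for dz in (0,.01,.02):
    print(dz,[proj(M,p+Rm@np.array([0,s*.047,-dz]))[0].round(1).tolist() for s in(1,-1)])
u,v=proj(M,p)[0].astype(int)
g=lambda a:(255*(a/255.)**.5).astype(np.uint8)
cv2.imwrite("pics/c5.png",cv2.resize(g(c[v-45:v+30,u-50:u+50]),(800,600),interpolation=cv2.INTER_CUBIC)[:,:,::-1]);print(u-50,v-45)
E
```

```text
time: 4.55
position: [0.4454, 0.3308, 0.0033]
tool_rot: [0.998, 0.069, -0.001, 0.0]
ft_force: [-0.1, 0.6, -1.0]
grip_width: 0.0785
grip_force: 0.0
[-0.10849771  0.55484368 -0.9574344 ]
pred corners [[436.7, 266.0], [460.7, 274.7], [418.6, 297.8], [444.6, 308.5]]
[ 401   33   48   32 1213] [[448, 35], [445, 57], [427, 64], [401, 60], [405, 38], [428, 33]]
[201 265  14  34 204] [[213, 298], [201, 270], [203, 265], [209, 266]]
[420 267  40  44 294] [[459, 275], [444, 310], [420, 301], [437, 267]]
[214 275  10   9  68] [[223, 279], [218, 283], [214, 278], [222, 275]]
[278 322  11  11  94] [[288, 324], [286, 331], [279, 330], [281, 322]]
0 [[421.3, 282.3], [458.8, 297.0]]
0.01 [[421.8, 279.5], [459.5, 294.1]]
0.02 [[422.3, 276.5], [460.3, 291.1]]
389 244
```

View pics/c5.png

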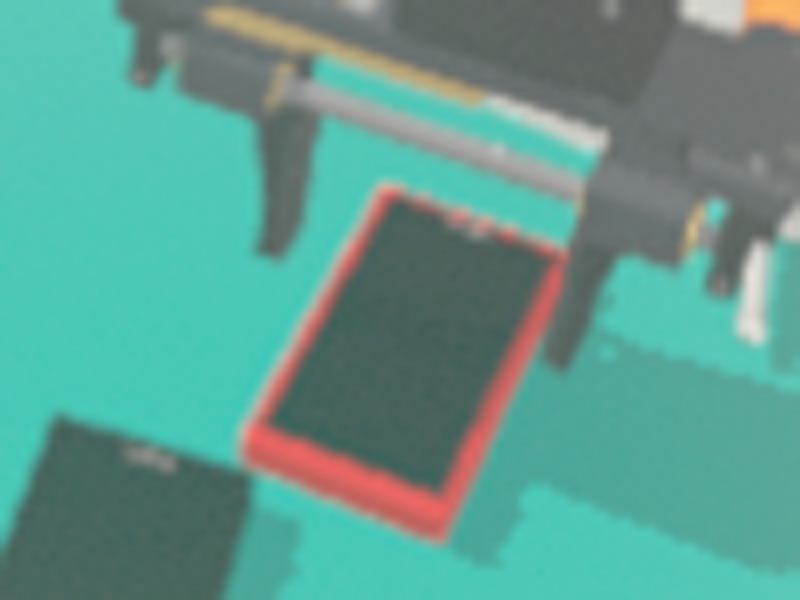

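The fingertips at (270,255) and (558,370) fit a height about 20 mm above the reported TCP, and they straddle the phone. So the tips sit about 20 mm short of the nominal TCP. I'll lower in guarded steps.

```bash
python3 -m jog '{"dp":[[0,0,4],[0,0,8],[0,0,8]],"delta_rot":[[0,0,0],[0,0,0],[0,0,0]],"gripper":[0.8,0.8,0.8]}' 15; python3 -m jog '{"dp":[[0,0,3],[0,0,6],[0,0,6]],"delta_rot":[[0,0,0],[0,0,0],[0,0,0]],"gripper":[0.8,0.8,0.8]}' 15
```

```text
time: 4.9
position: [0.4455, 0.3308, -0.0046]
tool_rot: [0.998, 0.069, -0.001, 0.0]
ft_force: [0.7, -0.5, -0.5]
grip_width: 0.0785
grip_force: 0.0
time: 5.2
position: [0.4457, 0.3309, -0.0104]
tool_rot: [0.998, 0.069, -0.0, 0.0]
ft_force: [-0.6, -0.4, 0.3]
grip_width: 0.0784
grip_force: 0.0
```

```bash
python3 -m jog '{"dp":[[0,0,2],[0,0,2],[0,0,2],[0,0,2],[0,0,2],[0,0,2],[0,0,2],[0,0,2]],"delta_rot":[[0,0,0],[0,0,0],[0,0,0],[0,0,0],[0,0,0],[0,0,0],[0,0,0],[0,0,0]],"gripper":[0.5,0.3,0.3,0.3,0.3,0.3,0.3,0.3]}' 15
```

```text
time: 6.0
position: [0.446, 0.331, -0.0119]
tool_rot: [0.998, 0.069, 0.0, -0.0]
ft_force: [0.3, -0.4, -0.1]
grip_width: 0.0565
grip_force: 0.0
```

```bash
python3 - <<'E'
from h import *
s,M=shot("side");c,Mc=shot("scene")
o=robot.get_obs();Rm=R.from_quat(o["tool_rot"]).as_matrix();p=o["position"]
for n,im,MM,(y0,y1,x0,x1) in(("side",s,M,(166,186,276,320)),("scene",c,Mc,(262,312,416,464))):
    r=mask(im,(0,110,40),(8,255,255))|mask(im,(172,110,40),(180,255,255));t=mask(im,(75,60,40),(95,255,255))
    print(n)
    for y in range(y0,y1): print(y,"".join("R" if r[y,x] else "." if t[y,x] else "#" for x in range(x0,x1)))
for dz in (0,.01,.02,.03): print(dz,[(proj(M,p+Rm@np.array([0,k*.028,-dz]))[0].round(0).tolist(),proj(Mc,p+Rm@np.array([0,k*.028,-dz]))[0].round(0).tolist()) for k in(1,-1)])
E
```

```text
side
166 ..............############..................
167 ................##########..................
168 .................#########..........###.....
169 ..................########....#######R#.....
170 ...............######################RR#....
171 .##...###############################RR#....
172 #RR###################################R##...
173 #RRR##################################RR#...
174 #RRR##################################RR##..
175 .RRR###########################RRRRRRRRRR#..
176 .#RRR#####################RRRRRRRRRRRRRRR#..
177 .#RRR#######RRRRRRRRRRRRRRRRRRRRRRRRRRRRRR..
178 .#RRRRRRRRRRRRRRRRRRRRRRRRRRRRRRRRRRRRRRR#..
179 ..RRRRRRRRRRRRRRRRRRRRRRRRRRRRRRRRRRRR####..
180 ..#RRRRRRRRRRRRRRRRRRRRRRRRRR#######........
181 ..#RRRRRRRRRRRRRRRR#######..................
182 ..#RRRRRR#######............................
183 ...####.....................................
184 ............................................
185 ............................................
scene
262 ..#################...........########..########
263 .....################............####......#####
264
[... 2133 characters left out ...]
RRRRRRRRRRRRR###RRRR................
305 ..#........##RRRRRRRRRRRRRRRRRR#................
306 ..#..........###RRRRRRRRRRRRRRR.................
307 ................#RRRRRRRRRRRRR#.................
308 ..................##RRRRRRRRRR..................
309 .....................#RRRRRRR#..................
310 .#.....................#RRRRR...................
311 ..........................###...................
0 [([298.0, 184.0], [428.0, 290.0]), ([296.0, 176.0], [450.0, 299.0])]
0.01 [([298.0, 182.0], [428.0, 287.0]), ([296.0, 174.0], [451.0, 296.0])]
0.02 [([298.0, 179.0], [429.0, 284.0]), ([296.0, 171.0], [451.0, 293.0])]
0.03 [([298.0, 177.0], [429.0, 281.0]), ([295.0, 169.0], [452.0, 290.0])]
```

```bash
python3 - <<'E'
from h import *
c,_=shot("scene");s,_=shot("side")
print("scene R,G green channel");
for y in range(258,292,1): print(y," ".join("%3d/%3d"%(c[y,x,0],c[y,x,1]) for x in range(422,438)))
print("side")
for y in range(160,184): print(y," ".join("%3d/%3d"%(s[y,x,0],s[y,x,1]) for x in range(288,306)))
E
```

```text
scene R,G green channel
258  56/ 65  57/ 66  58/ 66  56/ 65  57/ 66  76/ 76  84/ 78  65/ 63  40/ 46  37/ 63  41/122  59/151  79/149  91/142 107/132 125/119
259  46/ 56  50/ 59  53/ 61  55/ 63  65/ 68 121/106 129/111  79/ 74  39/ 47  30/ 72  26/129  29/158  31/158  39/157  58/152  79/148
260  44/ 55  43/ 53  44/ 54  48/ 56  64/ 65 107/ 97 109/101  76/ 77  58/ 65  51/ 86  40/131  29/157  26/158  25/157  28/158  33/158
261  43/ 52  43/ 54  41/ 52  47/ 54  89/ 80 105/ 96  92/ 92  81/ 86  91/ 95 100/109  91/126  66/141  45/142  37/146  31/157  26/158
262  44/ 53  43/ 53  40/ 52  48/ 55  96/ 85 103/ 93  79/ 82  78/ 84  95/ 99 109/112 110/118 105/123 101/125  91/130  65/141  44/152
263  41/ 51  42/ 51  42/ 52  54/ 58 117/ 99 117/ 99  68/ 67  59/ 65  76/ 80  90/ 94 100/102 106/108 112/114 111/117 103/123  99/130
264  41/ 73  43/ 60  42/ 52  46/ 53  82/ 73  81/ 71  45/ 50  38/ 46  49/ 56  61/ 65  69/ 83  80/ 94  92/ 97 102/103 109/110 110/112
265  32/138  34/114  38/ 72  39/ 50  39/ 47  36/ 44  30/ 41  34/ 45  40/ 48  42/ 54  43/ 92  48/117  63/108  90/107 100/109  94/101
266  27/158  28/138 
[... 6268 characters left out ...]
/ 40 154/ 38 144/ 36 129/ 32 124/ 31 133/ 32 139/ 34 138/ 32 135/ 33 135/ 37 137/ 35 140/ 37 143/ 42 143/ 44
180 144/ 33 143/ 34 143/ 35 143/ 36 141/ 37 141/ 38 138/ 41 136/ 42 137/ 46 136/ 48 135/ 49 128/ 50 117/ 51 110/ 51 107/ 53 106/ 57 108/ 62 111/ 69
181 137/ 50 129/ 51 119/ 52 114/ 55 108/ 56 107/ 61 105/ 62 108/ 70 109/ 76 106/ 81 103/ 83  94/ 83  79/ 83  69/ 85  63/ 86  62/ 88  60/ 90  61/ 93
182 105/ 84  97/ 84  84/ 85  75/ 86  66/ 87  62/ 89  61/ 91  61/ 94  61/ 98  61/102  59/103  55/102  49/103  44/103  42/104  41/103  39/103  40/104
183  60/102  56/102  48/102  45/102  42/104  39/102  40/104  40/105  40/105  40/106  41/106  39/105  38/105  40/106  41/106  40/105  41/106  40/105
```

The fingertips still end just at the phone's top edge: side rows 176–177, scene (427,281). I'll reopen and lower further, checking the force.

```bash
python3 -m jog '{"dp":[[0,0,-4],[0,0,-4],[0,0,-4],[0,0,-4],[0,0,-2],[0,0,2],[0,0,5],[0,0,5]],"delta_rot":[[0,0,0],[0,0,0],[0,0,0],[0,0,0],[0,0,0],[0,0,0],[0,0,0],[0,0,0]],"gripper":[0.8,0.8,0.8,0.8,0.8,0.8,0.8,0.8]}' 15;  python3 -m jog '{"dp":[[0,0,2],[0,0,3],[0,0,3]],"delta_rot":[[0,0,0],[0,0,0],[0,0,0]],"gripper":[0.8,0.8,0.8]}' 15
python3 - <<'E'
from h import *
s,M=shot("side");c,Mc=shot("scene")
for y in range(166,190): print(y," ".join("%3d/%3d"%(s[y,x,0],s[y,x,1]) for x in range(290,306)))
E
```

```text
time: 7.0
position: [0.4455, 0.3308, -0.0176]
tool_rot: [0.998, 0.069, -0.001, 0.0]
ft_force: [0.5, -0.3, -0.6]
grip_width: 0.0781
grip_force: 0.0
time: 7.3
position: [0.4459, 0.331, -0.0201]
tool_rot: [0.998, 0.069, -0.0, 0.0]
ft_force: [0.3, 0.3, -0.1]
grip_width: 0.0786
grip_force: 0.0
166  49/ 48  62/ 62  54/ 55  36/ 35  23/ 20  25/ 24  24/ 23  24/ 22  25/ 25  27/ 25  23/ 23  25/ 24  21/ 23  23/ 21  25/ 25  20/ 17
167  40/ 39  50/ 50  45/ 44  33/ 31  25/ 24  24/ 23  27/ 25  25/ 23  23/ 23  21/ 22  22/ 20  24/ 23  26/ 24  24/ 23  24/ 25  21/ 22
168  29/ 30  31/ 30  30/ 32  24/ 24  21/ 20  24/ 23  22/ 23  21/ 20  22/ 21  23/ 22  24/ 24  23/ 23  21/ 21  16/ 18  16/ 18  19/ 18
169  21/ 23  19/ 17  18/ 15  18/ 19  19/ 16  14/ 15  24/ 21  18/ 18  22/ 23  19/ 18  17/ 17  17/ 17  18/ 18  18/ 15  16/ 16  18/ 18
170  14/ 14  14/ 11  13/ 13  14/ 16  15/ 15  12/ 12  19/ 19  21/ 19  17/ 17  17/ 17  16/ 18  14/ 15  18/ 14  17/ 17  13/ 14  17/ 17
171  12/ 12  10/  9  16/ 14   9/  9  12/ 13  17/ 17  16/ 15  19/ 18  20/ 21  21/ 22  22/ 23  17/ 18  21/ 19  17/ 14   9/ 10  16/ 14
172  14/ 13  13/ 1
[... 1657 characters left out ...]
  41/106  40/106  42/105  42/106  42/106
185  41/106  42/106  43/107  40/105  41/105  42/106  43/107  43/107  42/106  42/106  42/106  44/107  41/106  43/106  42/106  42/106
186  43/106  41/106  40/105  42/106  40/105  41/106  41/106  41/106  43/106  39/105  40/105  41/106  40/105  42/106  41/106  42/106
187  42/106  42/106  40/105  43/107  43/106  43/107  41/106  42/106  39/105  41/105  43/107  43/107  40/105  41/106  41/106  42/106
188  41/105  41/105  42/107  40/106  43/107  42/107  41/106  41/106  42/106  40/106  41/106  42/107  41/106  42/106  43/107  40/105
189  41/106  42/106  41/106  41/106  41/106  40/105  42/106  42/107  39/104  41/106  41/106  41/106  40/105  41/105  41/105  42/106
```

```bash
python3 -m jog '{"dp":[[0,0,2],[0,0,3],[0,0,3],[0,0,3],[0,0,3],[0,0,3],[0,0,3],[0,0,3]],"delta_rot":[[0,0,0],[0,0,0],[0,0,0],[0,0,0],[0,0,0],[0,0,0],[0,0,0],[0,0,0]],"gripper":[0.8,0.8,0.5,0.3,0.3,0.3,0.3,0.3]}' 15
```

```text
time: 8.2
position: [0.446, 0.3311, -0.023]
tool_rot: [0.998, 0.069, 0.0, -0.0]
ft_force: [0.3, 0.4, -0.3]
grip_width: 0.0618
grip_force: 15.0
```

Gripped at 61.8 mm and 15 N. The phone's underside is 26 mm above the reported TCP z. Next: lift and carry to the bed.

```bash
python3 -m jog '{"dp":[[0,0,-10],[0,0,-35],[0,0,-65],[0,0,-95],[0,0,-113],[0,0,-113]],"delta_rot":[[0,0,0],[0,0,0],[0,0,0],[0,0,0],[0,0,0],[0,0,0]],"gripper":[0.3,0.3,0.3,0.3,0.3,0.3]}' 15
python3 -m jog '{"dp":[[-1,15,0],[-3,45,0],[-6,80,0],[-9,120,0],[-12,160,0],[-15,200,0],[-18,240,0],[-20,275,0],[-22,300,0],[-23,315,0],[-23,321,0],[-23,321,0]],"delta_rot":[[0,0,-0.13],[0,0,-0.27],[0,0,-0.41],[0,0,-0.55],[0,0,-0.69],[0,0,-0.83],[0,0,-0.97],[0,0,-1.11],[0,0,-1.25],[0,0,-1.39],[0,0,-1.52],[0,0,-1.597]],"gripper":[0.3,0.3,0.3,0.3,0.3,0.3,0.3,0.3,0.3,0.3,0.3,0.3]}' 15
python3 - <<'E'
from h import *
to(467.0,10.3,9.4)
im,M=shot("wrist")
o=robot.get_obs();zt=o["position"][2]+.026+.012
r=mask(im,(0,120,50),(8,255,255))|mask(im,(172,120,50),(180,255,255))
for st,c,m in blobs(r,100):
    ys,xs=np.nonzero(m);P=back(M,np.c_[xs,ys],zt)[:,:2]*1000
    print(st,c,cv2.minAreaRect(P.astype(np.float32)),P[:,1].max())
wh=mask(im,(0,0,200),(180,40,255))
for st,c,m in blobs(wh,40):
    ys,xs=np.nonzero(m);P=back(M,np.c_[xs,ys],.054)[:,:2]*1000
    print("wh",st,c,cv2.minAreaRect(P.astype(np.float32)))
E
```

```text
time: 8.8
position: [0.4478, 0.3319, 0.0931]
tool_rot: [0.998, 0.069, 0.003, -0.001]
ft_force: [0.7, 0.6, -2.1]
grip_width: 0.062
grip_force: 15.0
time: 10.0
position: [0.4666, 0.0088, 0.0891]
tool_rot: [0.646, 0.763, -0.001, -0.001]
ft_force: [0.9, 0.7, -2.2]
grip_width: 0.0617
grip_force: 15.0
pos [466.6   8.8  89.1] yaw 9.51 tilt z [-2.e-03  2.e-04 -1.e+00] dp [ 1.4  0.7 -0. ] dyaw rad(tool z) 0.0019 F [ 0.9  0.7 -2.2] q6 -0.39 w 0.0617 g 15.0
[ 258  128  126  135 2993] [320.23788841 168.04944871] ((462.59332275390625, 38.43487548828125), (61.44709014892578, 70.21089935302734), 9.555588722229004) 77.18209242234249
[266 292   7  29 167] [269.20958084 306.11377246] ((444.39862060546875, -27.690349578857422), (3.1751697063446045, 17.89174461364746), 9.200559616088867) -18.651553052181413
[369 292   7  29 159] [372.31446541 305.81761006] ((501.27203369140625, -18.099655151367188), (3.0786936283111572, 17.867399215698242), 9.548171997070312) -9.103999884861407
wh [    0     0   152   254 35779] [ 74.13823751 118.3732916 ] ((281.7221984863281, 34.58018112182617), (112.53054809570312, 191.93019104003906), 0.03059530071914196)
wh [620   0  20  31 462] [631.55411255  15.75974026] ((641.26416015625, 171.53964233398438), (11.77700424194336, 19.26803970336914), 24.55912208557129)
wh [259  84  13  45 462] [265.16666667 105.15151515] ((416.7032775878906, 78.08589172363281), (7.660706043243408, 29.215147018432617), 8.742632865905762)
wh [ 280   85  102   43 1652] [344.59624697 106.02723971] ((461.11669921875, 85.58228302001953), (69.65106964111328, 27.817697525024414), 9.477123260498047)
```

```bash
python3 -m jog '{"dp":[[2,1,20],[2,1,40],[2,1,54],[2,1,60],[2,1,63],[2,1,63],[2,1,63]],"delta_rot":[[0,0,0],[0,0,0],[0,0,0],[0,0,0],[0,0,0],[0,0,0],[0,0,0]],"gripper":[0.3,0.3,0.3,0.3,0.3,0.3,0.3]}' 15;python3 -m jog '{"dp":[[0,0,2],[0,0,2],[0,0,2]],"delta_rot":[[0,0,0],[0,0,0],[0,0,0]],"gripper":[0.3,0.3,0.3]}' 15
```

```text
time: 10.75
position: [0.4683, 0.012, 0.0274]
tool_rot: [0.647, 0.763, 0.0, 0.0]
ft_force: [0.4, -0.3, -1.7]
grip_width: 0.0616
grip_force: 15.0
time: 11.05
position: [0.4681, 0.012, 0.0253]
tool_rot: [0.647, 0.763, 0.0, 0.0]
ft_force: [-0.4, -0.3, -2.5]
grip_width: 0.0616
grip_force: 15.0
```

```bash
python3 -m jog '{"dp":[[0,-1,1],[0,-1,2],[0,-1,2]],"delta_rot":[[0,0,0],[0,0,0],[0,0,0]],"gripper":[0.3,0.3,0.3]}' 15;python3 -m jog '{"dp":[[0,0,1],[0,0,1],[0,0,1]],"delta_rot":[[0,0,0],[0,0,0],[0,0,0]],"gripper":[0.3,0.3,0.3]}' 15
```

```text
time: 11.35
position: [0.4668, 0.0119, 0.023]
tool_rot: [0.647, 0.763, -0.0, -0.0]
ft_force: [-0.7, 0.6, -2.4]
grip_width: 0.0616
grip_force: 15.0
time: 11.65
position: [0.467, 0.0119, 0.0221]
tool_rot: [0.647, 0.763, 0.0, 0.0]
ft_force: [1.0, 0.5, -1.5]
grip_width: 0.0617
grip_force: 15.0
```

```bash
python3 -m jog '{"dp":[[0,0,0.7],[0,0,0.7],[0,0,0.7]],"delta_rot":[[0,0,0],[0,0,0],[0,0,0]],"gripper":[0.3,0.3,0.3]}' 15;python3 -m jog '{"dp":[[0,0,0.7],[0,0,0.7],[0,0,0.7]],"delta_rot":[[0,0,0],[0,0,0],[0,0,0]],"gripper":[0.3,0.3,0.3]}' 15
```

```text
time: 11.95
position: [0.467, 0.0119, 0.0215]
tool_rot: [0.647, 0.763, 0.0, 0.0]
ft_force: [-0.9, 1.1, 1.3]
grip_width: 0.0616
grip_force: 15.0
time: 12.25
position: [0.467, 0.0119, 0.0207]
tool_rot: [0.647, 0.763, 0.0, 0.0]
ft_force: [-0.7, 0.3, 1.3]
grip_width: 0.0615
grip_force: 15.0
```

```bash
python3 -m jog '{"dp":[[0,0,-0.7],[0,0,-0.7],[0,0,-0.7],[0,0,-0.7],[0,0,-5],[0,0,-25],[0,0,-65],[-30,0,-110],[-75,0,-140],[-90,0,-150],[-90,0,-150],[-90,0,-150]],"delta_rot":[[0,0,0],[0,0,0],[0,0,0],[0,0,0],[0,0,0],[0,0,0],[0,0,0],[0,0,0],[0,0,0],[0,0,0],[0,0,0],[0,0,0]],"gripper":[0.6,0.75,0.8,0.8,0.8,0.8,0.8,1,1,1,1,1]}' 15
python3 - <<'E'
from h import *
to(431,-342,9.4)
im,M=shot("wrist","w6")
r=mask(im,(0,120,50),(8,255,255))|mask(im,(172,120,50),(180,255,255))
for st,c,m in blobs(r,100):
    ys,xs=np.nonzero(m);P=back(M,np.c_[xs,ys],.060)[:,:2]*1000
    print("red",st,c,cv2.minAreaRect(P.astype(np.float32)))
wh=mask(im,(0,0,215),(180,30,255))
for st,c,m in blobs(wh,60):
    ys,xs=np.nonzero(m);P=back(M,np.c_[xs,ys],.054)[:,:2]*1000
    print("wh",st,c,cv2.minAreaRect(P.astype(np.float32)))
s,Ms=shot("side")
b=mask(s,(105,120,40),(125,255,255))
for st,c,m in blobs(b,30): print("blue",st,c,back(Ms,[c],.045))
k=mask(s,(18,140,100),(32,255,255))
for st,c,m in blobs(k,15): print("yel",st,c,back(Ms,[c],.171))
E
```

```text
time: 13.45
position: [0.481, -0.0767, 0.1707]
tool_rot: [0.647, 0.762, 0.0, -0.0]
ft_force: [-0.7, 0.6, 0.1]
grip_width: 0.0872
grip_force: 0.0
pos [481.  -76.7 170.7] yaw 9.32 tilt z [-4.e-04  6.e-04 -1.e+00] dp [-2.537e+02 -9.230e+01 -1.000e-01] dyaw rad(tool z) -0.0014 F [-0.7  0.6  0.1] q6 -0.55 w 0.0872 g 0.0
red [ 286   15   71  152 1838] [321.1039173   86.10826986] ((468.2159729003906, 10.659797668457031), (61.11514663696289, 130.3677520751953), 9.338276863098145)
wh [288   2  64   7 324] [319.41358025   4.19135802] ((454.4566955566406, 83.93630981445312), (54.71129608154297, 4.609593868255615), 9.321854591369629)
wh [ 509  109   65  126 2437] [540.81657776 171.71070989] ((694.1898193359375, -29.78644561767578), (128.00474548339844, 19.16460418701172), 87.898681640625)
wh [292 171  56   7 381] [319.24934383 174.07349081] ((478.3831787109375, -62.79991149902344), (54.80736541748047, 6.042682647705078), 9.324219703674316)
blue [418 290  14  13 144] [424.36111111 296.02083333] [[ 0.70819777 -0.26981303  0.045     ]]
blue [290 317  17  34 414] [298.13285024 333.38647343] [[ 0.43383419 -0.35187971  0.045     ]]
yel [212 131  40  20 377] [229.69761273 140.49071618] [[0.24596451 0.27077158 0.171     ]]
yel [386 131  30  15 365] [400.70136986 137.73972603] [[0.76607042 0.25763635 0.171     ]]
yel [442 160   7   5  28] [444.89285714 161.67857143] [[0.85095931 0.09755556 0.171     ]]
yel [376 204   9  18 127] [379.77952756 212.48818898] [[ 0.62738383 -0.13090265  0.171     ]]
yel [ 150  343   59   55 2038] [179.76692836 370.53581943] [[ 0.26079965 -0.50736625  0.171     ]]
```

The phone lies at (468.2, 10.7) mm, level between the lips, whose centre is (466.4, 10.6). Next, look at the block from above.

```bash
python3 -m jog '{"dp":[[-40,-12,-5],[-85,-25,-10],[-130,-38,-20],[-175,-50,-20],[-220,-62,-20],[-265,-75,-20],[-305,-88,-20],[-330,-95,-20],[-342,-98,-20],[-342,-98,-20],[-342,-98,-20]],"delta_rot":[[0,0,0],[0,0,0],[0,0,0],[0,0,0],[0,0,0],[0,0,0],[0,0,0],[0,0,0],[0,0,0],[0,0,0],[0,0,0]],"gripper":[1,1,1,1,1,1,1,1,1,1,1]}' 15
python3 - <<'E'
from h import *
to(434,-352,9.4)
im,M=shot("wrist","w7")
b=mask(im,(100,110,40),(128,255,255))
for st,c,m in blobs(b,100):
    ys,xs=np.nonzero(m);
    for z in (.067,.03): print("blue",z,st,c,cv2.minAreaRect((back(M,np.c_[xs,ys],z)[:,:2]*1000).astype(np.float32)))
    # top face = brightest blue
    v=im[:,:,2][m];print(np.percentile(v,[10,50,90]))
    t=m&(im[:,:,2]>=np.percentile(v,90)*.88)
    ys,xs=np.nonzero(t);print("top",t.sum(),cv2.minAreaRect((back(M,np.c_[xs,ys],.067)[:,:2]*1000).astype(np.float32)))
E
cp pics/w7.png /dev/null
```

```text
time: 14.65
position: [0.4408, -0.4279, 0.1897]
tool_rot: [0.646, 0.763, 0.001, -0.002]
ft_force: [-0.4, -0.2, 0.6]
grip_width: 0.0871
grip_force: 0.0
pos [ 440.8 -427.9  189.7] yaw 9.47 tilt z [-0.0014  0.0031 -1.    ] dp [76.   5.7  0.2] dyaw rad(tool z) 0.0011 F [-0.4 -0.2  0.6] q6 -1.12 w 0.0871 g 0.0
blue 0.067 [ 309   83   39   50 1029] [327.88921283 106.94752187] ((435.2999572753906, -349.63311767578125), (44.548805236816406, 20.736560821533203), 69.10980224609375)
blue 0.03 [ 309   83   39   50 1029] [327.88921283 106.94752187] ((435.8943786621094, -348.6600646972656), (49.7696647644043, 23.16676139831543), 69.10980224609375)
[112. 206. 208.]
top 756 ((435.6333312988281, -350.2105407714844), (40.43367004394531, 16.50502586364746), 68.97180938720703)
blue 0.067 [ 597  113   43   32 1149] [619.26544822 128.01218451] ((718.092529296875, -322.83843994140625), (42.384647369384766, 29.402782440185547), 9.375635147094727)
blue 0.03 [ 597  113   43   32 1149] [619.26544822 128.01218451] ((751.8287963867188, -318.7252197265625), (47.351890563964844, 32.84867477416992), 9.37611198425293)
[ 77. 201. 204.]
top 665 ((724.4939575195312, -321.7704162597656), (25.323383331298828, 28.62924575805664), 24.278053283691406)
```

View pics/w7.png

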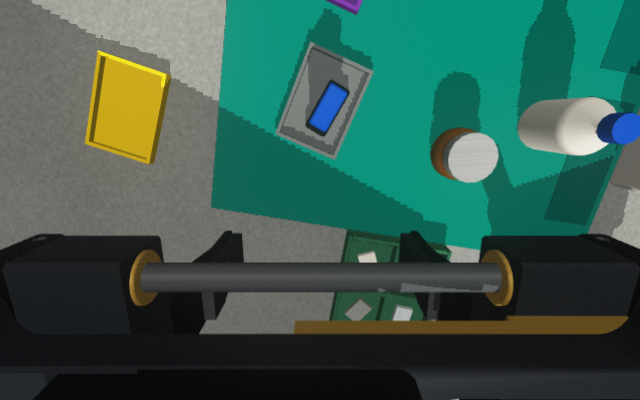

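The block's handle is at (328,107), inside the grey tray centred near (324,101), with the jar at (470,157) well clear. Handle centre is (435.4, −349.9) mm, with its width axis at 69.1°.

```bash
python3 -m jog '{"dp":[[40,4,40],[78,7.5,80],[78,7.5,120],[78,7.5,133],[78,7.5,133],[78,7.5,133],[78,7.5,133]],"delta_rot":[[0,0,0.13],[0,0,0.27],[0,0,0.4],[0,0,0.53],[0,0,0.53],[0,0,0.53],[0,0,0.53]],"gripper":[1,1,1,0.6,0.4,0.2,0.2]}' 30
python3 - <<'E'
from h import *
to(435.4,-349.9,-20.9)
im,M=shot("wrist","w8")
b=mask(im,(100,110,40),(128,255,255))
for st,c,m in blobs(b,100):
    ys,xs=np.nonzero(m); print(st,c,cv2.minAreaRect((back(M,np.c_[xs,ys],.067)[:,:2]*1000).astype(np.float32)))
s,Ms=shot("side");o=robot.get_obs();Rm=R.from_quat(o["tool_rot"]).as_matrix()
w=o["grip_width"]/2+.007
for dz in(0,.03): print("tips side",[proj(Ms,o["position"]+Rm@np.array([0,k*w,-dz])).round(0).tolist() for k in(1,-1)])
cv2.imwrite("pics/s8.png",s[:,:,::-1])
dk=(s.max(2)<60)
for y in range(285,345,2): print(y,"".join("#" if dk[y,x] else "B" if s[y,x,2]>s[y,x,0]+50 and s[y,x,2]>s[y,x,1]+25 else "." for x in range(262,336)))
E
```

```text
time: 15.4
position: [0.4366, -0.3529, 0.0592]
tool_rot: [0.823, 0.568, 0.0, 0.002]
ft_force: [-0.1, -0.0, -0.0]
grip_width: 0.0629
grip_force: 0.0
pos [ 436.6 -352.9   59.2] yaw -20.83 tilt z [ 0.0022 -0.0026 -1.    ] dp [ 2.4 -2.2 -0. ] dyaw rad(tool z) 0.0012 F [-0.1 -0.  -0. ] q6 -0.52 w 0.0629 g 0.0
[ 299  180   33   80 2482] [315.24858985 219.83400483] ((437.5018005371094, -344.3339538574219), (51.618682861328125, 19.73457145690918), 69.42070007324219)
tips side [[[317.0, 333.0]], [[282.0, 325.0]]]
tips side [[[317.0, 323.0]], [[282.0, 314.0]]]
285 ....................############################........##################
287 ######.......................########################.####################
289 ############..######..................####################################
291 ###########....######.......................##############################
293 ##########..........................................######################
295 #########...........................................######################
297 ##########...####..................................##############
[... 1126 characters left out ...]
.........................BBBBBBBBBBBBB..............................
329 ..............................BBBBBBBBBBBBBB..............................
331 .............................BBBBBBBBBBBBBBB..............................
333 ............................BBBBBBBBBBBBBBBB.##...........................
335 .............................BBBBBBBBBBBBBBB.##...........................
337 .............................BBBBBBBBBBBBBB.##............................
339 .............................BBBBBBBBBBBBB.##.............................
341 .............................BBBBBBBBBBBB.###.............................
343 .............................BBBBBBBBBBB.###..............................
```

```bash
python3 -m jog '{"dp":[[2.4,-2,0],[2.4,-2,25],[2.4,-2,42],[2.4,-2,50],[2.4,-2,50],[2.4,-2,50],[2.4,-2,50],[2.4,-2,50],[2.4,-2,50],[2.4,-2,50],[2.4,-2,50],[2.4,-2,50]],"delta_rot":[[0,0,0],[0,0,0],[0,0,0],[0,0,0],[0,0,0],[0,0,0],[0,0,0],[0,0,0],[0,0,0],[0,0,0],[0,0,0],[0,0,0]],"gripper":[0.2,0.2,0.2,0.2,0,-0.2,-0.4,-0.6,-0.7,-0.7,-0.7,-0.7]}' 30; python3 -c "
from h import *
to(435.4,-349.9,-20.9)"
```

```text
time: 16.7
position: [0.4347, -0.3494, 0.0082]
tool_rot: [0.824, 0.567, 0.0, 0.0]
ft_force: [-0.5, 1.7, 5.2]
grip_width: 0.0193
grip_force: 29.9
pos [ 434.7 -349.4    8.2] yaw -20.97 tilt z [ 5.e-04 -6.e-04 -1.e+00] dp [-0.2  0.9  0. ] dyaw rad(tool z) -0.0012 F [-0.5  1.7  5.2] q6 -0.51 w 0.0193 g 29.9
```

```bash
python3 -m jog '{"dp":[[0,0,-10],[0,0,-30],[0,0,-60],[0,0,-90],[0,0,-110],[0,0,-110],[0,0,-110]],"delta_rot":[[0,0,0],[0,0,0],[0,0,0],[0,0,0],[0,0,0],[0,0,0],[0,0,0]],"gripper":[-0.7,-0.7,-0.7,-0.7,-0.7,-0.7,-0.7]}' 30
python3 -m jog '{"dp":[[15,-5,-110],[50,-16,-110],[90,-29,-110],[135,-43,-110],[180,-57,-110],[225,-72,-110],[270,-86,-110],[315,-101,-110],[350,-112,-110],[375,-120,-110],[390,-125,-110],[392,-125,-110]],"delta_rot":[[0,0,0.05],[0,0,0.15],[0,0,0.27],[0,0,0.4],[0,0,0.52],[0,0,0.64],[0,0,0.76],[0,0,0.86],[0,0,0.95],[0,0,1.02],[0,0,1.043],[0,0,1.043]],"gripper":[-0.7,-0.7,-0.7,-0.7,-0.7,-0.7,-0.7,-0.7,-0.7,-0.7,-0.7,-0.7]}' 30
python3 -c "
from h import *
to(458.2,61.8,-80.65)"
```

```text
time: 17.4
position: [0.4342, -0.3489, 0.1175]
tool_rot: [0.824, 0.567, -0.0, -0.0]
ft_force: [0.1, -0.3, -1.8]
grip_width: 0.0199
grip_force: 29.9
time: 18.6
position: [0.4564, 0.0634, 0.2259]
tool_rot: [0.997, 0.082, -0.002, -0.001]
ft_force: [0.8, -0.4, -1.3]
grip_width: 0.0201
grip_force: 29.9
pos [456.4  63.4 225.9] yaw -80.54 tilt z [-4.3e-03  8.0e-04 -1.0e+00] dp [ 1.5  1.9 -0. ] dyaw rad(tool z) 0.0018 F [ 0.8 -0.4 -1.3] q6 1.3 w 0.0201 g 29.9
```

```bash
python3 -m jog '{"dp":[[1.5,1.5,40],[1.5,1.5,80],[1.5,1.5,115],[1.5,1.5,135],[1.5,1.5,146],[1.5,1.5,151],[1.5,1.5,153],[1.5,1.5,153],[1.5,1.5,153]],"delta_rot":[[0,0,0],[0,0,0],[0,0,0],[0,0,0],[0,0,0],[0,0,0],[0,0,0],[0,0,0],[0,0,0]],"gripper":[-0.7,-0.7,-0.7,-0.7,-0.7,-0.7,-0.7,-0.7,-0.7]}' 30
python3 -c "
from h import *
to(458.2,61.8,-80.65)"
```

```text
time: 19.5
position: [0.4606, 0.0602, 0.0755]
tool_rot: [0.997, 0.081, 0.001, 0.0]
ft_force: [1.4, -0.3, -1.8]
grip_width: 0.0196
grip_force: 29.9
pos [460.6  60.2  75.5] yaw -80.73 tilt z [ 2.1e-03 -3.0e-04 -1.0e+00] dp [-2.1 -1.9 -0. ] dyaw rad(tool z) -0.0013 F [ 1.4 -0.3 -1.8] q6 1.3 w 0.0196 g 29.9
```

```bash
python3 -m jog '{"dp":[[-2,-2,4],[-2,-2,8],[-2,-2,9],[-2,-2,9]],"delta_rot":[[0,0,0],[0,0,0],[0,0,0],[0,0,0]],"gripper":[-0.7,-0.7,-0.7,-0.7]}' 30
python3 -m jog '{"dp":[[0,0,2],[0,0,3],[0,0,3]],"delta_rot":[[0,0,0],[0,0,0],[0,0,0]],"gripper":[-0.7,-0.7,-0.7]}' 30
```

```text
time: 19.9
position: [0.4573, 0.0621, 0.0655]
tool_rot: [0.997, 0.081, -0.0, -0.0]
ft_force: [0.2, -0.1, -2.0]
grip_width: 0.0198
grip_force: 29.9
time: 20.2
position: [0.4577, 0.062, 0.0626]
tool_rot: [0.997, 0.081, 0.0, 0.0]
ft_force: [-0.3, 0.4, 0.1]
grip_width: 0.02
grip_force: 29.9
```

```bash
python3 -m jog '{"dp":[[0,0,2],[0,0,4],[0,0,6],[0,0,7.5],[0,0,7.5],[0,0,7.5]],"delta_rot":[[0,0,0],[0,0,0],[0,0,0],[0,0,0],[0,0,0],[0,0,0]],"gripper":[-0.7,-0.7,-0.7,-0.7,-0.7,-0.7]}' 30
python3 - <<'E'
from h import *
to(458.2,61.8,-80.65); 
for i in range(3): shot("side");print(robot.get_obs()["ft_force"].round(2))
s,M=shot("side","s9")
b=mask(s,(105,120,40),(125,255,255))
for st,c,m in blobs(b,30): print("blue",st,c)
# red phone red edge rows in side view vs expected for depth d
r=mask(s,(0,120,40),(8,255,255))|mask(s,(172,120,40),(180,255,255))
for st,c,m in blobs(r,20): print("red",st,c)
E
```

```text
time: 20.8
position: [0.4577, 0.062, 0.0553]
tool_rot: [0.997, 0.081, 0.0, 0.0]
ft_force: [0.4, 0.3, 5.0]
grip_width: 0.0196
grip_force: 29.9
pos [457.7  62.   55.3] yaw -80.73 tilt z [ 5.e-04 -0.e+00 -1.e+00] dp [0.5 0.3 0. ] dyaw rad(tool z) -0.0014 F [0.4 0.3 5. ] q6 1.3 w 0.0196 g 29.9
[-1.04  1.14  4.88]
[-0.38  0.82  4.61]
[-0.15  0.53  4.86]
blue [295 194  17  14 148] [302.60810811 201.95945946]
blue [418 290  14  13 145] [424.4137931  296.04137931]
red [432 144   6   6  28] [434.5 146.5]
red [453 176   7   6  32] [456.34375 178.5625 ]
red [455 186  12  31 138] [460.06521739 199.63768116]
red [292 210  32  30 232] [307.25       229.01724138]
```

```bash
python3 -m jog '{"dp":[[0,1,0],[0,3,0],[0,6,0],[0,9,0],[0,12,0],[0,15,0],[0,18,0],[0,21,0],[0,24,0],[0,27,0],[0,30,0],[0,33,0]],"delta_rot":[[0,0,0],[0,0,0],[0,0,0],[0,0,0],[0,0,0],[0,0,0],[0,0,0],[0,0,0],[0,0,0],[0,0,0],[0,0,0],[0,0,0]],"gripper":[-0.7,-0.7,-0.7,-0.7,-0.7,-0.7,-0.7,-0.7,-0.7,-0.7,-0.7,-0.7]}' 30
```

```text
time: 22.2
position: [0.462, 0.0301, 0.0551]
tool_rot: [0.997, 0.08, -0.001, -0.001]
ft_force: [-1.2, 3.9, 5.0]
grip_width: 0.0198
grip_force: 29.9
```

```bash
python3 -m jog '{"dp":[[0,3,0],[0,6,0],[0,9,0],[0,12,0],[0,15,0],[0,18,0],[0,21,0],[0,24,0],[0,27,0],[0,30,0],[0,33,0],[0,36,0]],"delta_rot":[[0,0,0],[0,0,0],[0,0,0],[0,0,0],[0,0,0],[0,0,0],[0,0,0],[0,0,0],[0,0,0],[0,0,0],[0,0,0],[0,0,0]],"gripper":[-0.7,-0.7,-0.7,-0.7,-0.7,-0.7,-0.7,-0.7,-0.7,-0.7,-0.7,-0.7]}' 30
python3 -m jog '{"dp":[[0,3,0],[0,6,0],[0,9,0],[0,12,0],[0,15,0],[0,18,0],[0,21,0],[0,24,0],[0,27,0],[0,30,0],[0,33,0],[0,36,0]],"delta_rot":[[0,0,0],[0,0,0],[0,0,0],[0,0,0],[0,0,0],[0,0,0],[0,0,0],[0,0,0],[0,0,0],[0,0,0],[0,0,0],[0,0,0]],"gripper":[-0.7,-0.7,-0.7,-0.7,-0.7,-0.7,-0.7,-0.7,-0.7,-0.7,-0.7,-0.7]}' 30; python3 - <<'E'
from h import *
to(466.7+.1625*52,10.5-.9867*52,-80.65)
im,M=shot("wrist","w10")
r=mask(im,(0,120,50),(8,255,255))|mask(im,(172,120,50),(180,255,255))
for st,c,m in blobs(r,60):
    ys,xs=np.nonzero(m);P=back(M,np.c_[xs,ys],.052)[:,:2]*1000
    print("red",st,c,cv2.minAreaRect(P.astype(np.float32)))
E
```

```text
time: 23.4
position: [0.4676, -0.0053, 0.055]
tool_rot: [0.997, 0.08, -0.001, -0.001]
ft_force: [-0.6, 3.5, 4.8]
grip_width: 0.0195
grip_force: 29.9
time: 24.6
position: [0.4732, -0.0407, 0.055]
tool_rot: [0.997, 0.081, -0.001, -0.001]
ft_force: [-0.5, 3.6, 5.3]
grip_width: 0.0193
grip_force: 29.9
pos [473.2 -40.7  55. ] yaw -80.76 tilt z [-0.0022  0.0018 -1.    ] dp [ 1.9  0.4 -0. ] dyaw rad(tool z) -0.002 F [-0.5  3.6  5.3] q6 1.09 w 0.0193 g 29.9
red [ 136  176  207   84 2219] [224.19197837 188.19107706] ((490.271484375, 21.543495178222656), (51.430206298828125, 140.88775634765625), 29.386425018310547)
```

```bash
python3 -m jog '{"dp":[[0,2,0],[0,3,0],[0,3,0],[0,3,-3],[0,3,-6],[0,3,-9],[0,3,-15],[0,3,-30],[0,3,-55],[0,3,-75],[0,3,-75]],"delta_rot":[[0,0,0],[0,0,0],[0,0,0],[0,0,0],[0,0,0],[0,0,0],[0,0,0],[0,0,0],[0,0,0],[0,0,0],[0,0,0]],"gripper":[-0.7,-0.7,-0.7,-0.7,-0.7,-0.7,-0.7,-0.7,-0.7,-0.7,-0.7]}' 30
python3 -c "
from h import *
to(434.7,-349.4,-20.97)"
```

```text
time: 25.75
position: [0.4771, -0.0455, 0.1325]
tool_rot: [0.997, 0.081, 0.003, 0.001]
ft_force: [0.4, 0.4, -1.3]
grip_width: 0.0197
grip_force: 29.9
pos [477.1 -45.5 132.5] yaw -80.72 tilt z [ 0.0062 -0.0024 -1.    ] dp [-90.9 293.1   0.5] dyaw rad(tool z) -1.0429 F [ 0.4  0.4 -1.3] q6 1.08 w 0.0197 g 29.9
```

```bash
python3 -m jog '{"dp":[[-4,15,0],[-14,45,0],[-26,85,0],[-38,125,0],[-52,167,0],[-64,207,0],[-76,245,0],[-85,274,0],[-90,290,0],[-91,293,0],[-91,293,0],[-91,293,0]],"delta_rot":[[0,0,-0.08],[0,0,-0.2],[0,0,-0.33],[0,0,-0.46],[0,0,-0.59],[0,0,-0.72],[0,0,-0.84],[0,0,-0.94],[0,0,-1.02],[0,0,-1.043],[0,0,-1.043],[0,0,-1.043]],"gripper":[-0.7,-0.7,-0.7,-0.7,-0.7,-0.7,-0.7,-0.7,-0.7,-0.7,-0.7,-0.7]}' 30
python3 - <<'E'
from h import *
to(434.7,-349.4,-20.97)
s,M=shot("side")
im,Mw=shot("wrist","w11")
# phone/bed check in side
r=mask(s,(0,120,40),(8,255,255))|mask(s,(172,120,40),(180,255,255))
for st,c,m in blobs(r,60): print("red",st,c)
E
```

```text
time: 26.95
position: [0.4318, -0.3467, 0.1294]
tool_rot: [0.824, 0.566, 0.0, -0.001]
ft_force: [0.6, -0.5, -1.3]
grip_width: 0.0197
grip_force: 29.9
pos [ 431.8 -346.7  129.4] yaw -21.0 tilt z [-0.0013  0.0021 -1.    ] dp [-1.5  3.7 -0. ] dyaw rad(tool z) -0.0005 F [ 0.6 -0.5 -1.3] q6 -0.51 w 0.0197 g 29.9
red [455 186  12  31 138] [460.03623188 199.63043478]
red [307 215  17  22 110] [315.97272727 229.90909091]
```

```bash
python3 -m jog '{"dp":[[0,0,25],[0,0,60],[0,0,85],[0,0,95],[0,0,95],[0,0,95],[0,0,95]],"delta_rot":[[0,0,0],[0,0,0],[0,0,0],[0,0,0],[0,0,0],[0,0,0],[0,0,0]],"gripper":[-0.7,-0.7,-0.7,-0.7,-0.7,-0.7,-0.7]}' 30
python3 -c "
from h import *
to(434.7,-349.4,-20.97)"
```

```text
time: 27.75
position: [0.4332, -0.3492, 0.0366]
tool_rot: [0.824, 0.567, 0.0, 0.001]
ft_force: [0.6, 0.2, -0.7]
grip_width: 0.0195
grip_force: 29.9
pos [ 433.2 -349.2   36.6] yaw -20.96 tilt z [ 0.0019 -0.0023 -1.    ] dp [0.4 1.5 0. ] dyaw rad(tool z) 0.0002 F [ 0.6  0.2 -0.7] q6 -0.51 w 0.0195 g 29.9
```

```bash
python3 -m jog '{"dp":[[0.4,1,10],[0.4,1,19],[0.4,1,24],[0.4,1,25],[0.4,1,25]],"delta_rot":[[0,0,0],[0,0,0],[0,0,0],[0,0,0],[0,0,0]],"gripper":[-0.7,-0.7,-0.7,-0.7,-0.7]}' 30
python3 -m jog '{"dp":[[0,0,1],[0,0,2],[0,0,2]],"delta_rot":[[0,0,0],[0,0,0],[0,0,0]],"gripper":[-0.7,-0.7,-0.7]}' 30
```

```text
time: 28.25
position: [0.4331, -0.3482, 0.0097]
tool_rot: [0.824, 0.567, -0.0, -0.0]
ft_force: [-0.4, -0.2, -1.2]
grip_width: 0.0199
grip_force: 29.9
time: 28.55
position: [0.4334, -0.3485, 0.0083]
tool_rot: [0.824, 0.567, 0.0, 0.0]
ft_force: [-0.5, -0.3, -1.2]
grip_width: 0.0201
grip_force: 29.9
```

```bash
python3 -m jog '{"dp":[[0,0,0.7],[0,0,0.7]],"delta_rot":[[0,0,0],[0,0,0]],"gripper":[-0.7,-0.7]}' 30
```

```text
time: 28.75
position: [0.4334, -0.3485, 0.0082]
tool_rot: [0.824, 0.567, -0.0, 0.0]
ft_force: [-0.5, 0.2, 4.4]
grip_width: 0.0195
grip_force: 29.9
```

```bash
python3 -m jog '{"dp":[[0,0,-0.5],[0,0,-0.5],[0,0,-0.5],[0,0,-0.5],[0,0,-10],[0,0,-30],[0,0,-70],[0,0,-115],[0,0,-160],[0,0,-200],[0,0,-210],[0,0,-210]],"delta_rot":[[0,0,0],[0,0,0],[0,0,0],[0,0,0],[0,0,0],[0,0,0],[0,0,0],[0,0,0],[0,0,0],[0,0,0],[0,0,0],[0,0,0]],"gripper":[-0.5,-0.3,-0.1,0,0.1,0.1,0.1,0.1,0.1,0.1,0.1,0.1]}' 30
python3 - <<'E'
from h import *
to(434.7,-349.4,-20.97)
s,M=shot("side");s=s
b=mask(s,(105,120,40),(125,255,255))
for st,c,m in blobs(b,30): print("blue (start 298.1,333.4; 17x34,414)",st,c)
im,Mw=shot("wrist","w12")
b=mask(im,(100,110,40),(128,255,255))
for st,c,m in blobs(b,100):
    ys,xs=np.nonzero(m); print("w",st,c,cv2.minAreaRect((back(Mw,np.c_[xs,ys],.067)[:,:2]*1000).astype(np.float32)))
# lamp: knob in side and scene
k=mask(s,(18,140,80),(34,255,255))
for st,c,m in blobs(k,15): print("side yel",st,c)
c_,Mc=shot("scene");k=mask(c_,(18,140,80),(34,255,255))
for st,c,m in blobs(k,10): print("scene yel",st,c)
h=np.array([466.7+.9867*170,10.5+.1625*170])/1000
print("hinge",h)
a0=np.radians(9.35)
for t in np.arange(1.1,1.56,.05):
    # angle 0: from hinge toward -x_bed; grows to -y_bed
    d=-np.cos(t)*np.array([np.cos(a0),np.sin(a0)])-np.sin(t)*np.array([-np.sin(a0),np.cos(a0)])
    P=np.r_[h+.17*d,.170]; print(round(t,2),P.round(3),proj(M,P).round(1),proj(Mc,P).round(1))
E
```

```text
time: 29.95
position: [0.4341, -0.3493, 0.2199]
tool_rot: [0.824, 0.567, 0.0, 0.003]
ft_force: [-0.1, -0.1, -0.5]
grip_width: 0.048
grip_force: 0.0
pos [ 434.1 -349.3  219.9] yaw -20.96 tilt z [ 0.0033 -0.004  -1.    ] dp [0.1 0.6 0. ] dyaw rad(tool z) 0.0002 F [-0.1 -0.1 -0.5] q6 -0.51 w 0.048 g 0.0
blue (start 298.1,333.4; 17x34,414) [418 290  14  13 144] [424.43055556 296.07638889]
blue (start 298.1,333.4; 17x34,414) [290 317  17  33 418] [297.70334928 333.01913876]
w [ 551   54   41   32 1046] [571.36615679  69.87762906] ((712.2269287109375, -331.7355651855469), (29.1582088470459, 40.38410949707031), 68.94251251220703)
w [312 157  19  44 806] [320.96029777 178.35235732] ((435.7444152832031, -346.0956726074219), (48.46411895751953, 20.20572280883789), 69.0228500366211)
side yel [213 131  39  20 397] [231.26952141 140.21914358]
side yel [386 131  30  15 368] [400.53532609 137.74184783]
side yel [442 160   7   5  28] [444.89285714 161.67857143]
side yel [376 204   9  18 128] [379.75      212.4921875]
side yel [ 150  343   59   55 2113] [179.75343114 370.64694747]
scene yel [349  29 
[... 378 characters left out ...]
34146 300.68292683]
scene yel [396 385  38  15 332] [411.36144578 394.14759036]
hinge [0.634439 0.038125]
1.1 [ 0.583 -0.124  0.17 ] [[359.8 211.8]] [[269.2 195.5]]
1.15 [ 0.591 -0.126  0.17 ] [[363.5 212.2]] [[266.4 196.4]]
1.2 [ 0.599 -0.128  0.17 ] [[367.3 212.6]] [[263.6 197.4]]
1.25 [ 0.608 -0.13   0.17 ] [[371.1 212.9]] [[260.9 198.5]]
1.3 [ 0.616 -0.131  0.17 ] [[374.8 213. ]] [[258.2 199.6]]
1.35 [ 0.625 -0.132  0.17 ] [[378.6 213.1]] [[255.6 200.8]]
1.4 [ 0.633 -0.132  0.17 ] [[382.3 213. ]] [[253.1 202.1]]
1.45 [ 0.642 -0.132  0.17 ] [[386.1 212.8]] [[250.7 203.5]]
1.5 [ 0.65  -0.131  0.17 ] [[389.7 212.6]] [[248.3 204.9]]
1.55 [ 0.659 -0.13   0.17 ] [[393.3 212.2]] [[246.  206.4]]
```

Block is back upright in the grey rest (side (297.7,333.0), the same as at the start). The lamp angle is about 1.37, with the knob at (627.7, −131.8) mm. I'll grip the knob lightly and lead it round its circle.

```bash
python3 -m jog '{"dp":[[30,11,-5],[75,28,-10],[120,45,-10],[165,62,-10],[210,80,-10],[245,93,-10],[266,100,-10],[272,103,-10],[272,103,-10],[272,103,-10],[272,103,-10]],"delta_rot":[[0,0,-0.04],[0,0,-0.1],[0,0,-0.16],[0,0,-0.22],[0,0,-0.28],[0,0,-0.326],[0,0,-0.326],[0,0,-0.326],[0,0,-0.326],[0,0,-0.326],[0,0,-0.326]],"gripper":[0.1,0.1,0.1,0.1,0.1,0.1,0.1,0.1,0.1,0.1,0.1]}' 8
python3 - <<'E'
from h import *
to(627.7,-131.8,-2.27)
im,Mw=shot("wrist","w13")
k=mask(im,(18,140,80),(34,255,255))
for st,c,m in blobs(k,100):
    ys,xs=np.nonzero(m); print("knob",st,c,cv2.minAreaRect((back(Mw,np.c_[xs,ys],.19)[:,:2]*1000).astype(np.float32)))
wh=mask(im,(0,0,170),(180,45,255))
for st,c,m in blobs(wh,300):
    ys,xs=np.nonzero(m); print("white",st,c,cv2.minEnclosingCircle((back(Mw,np.c_[xs,ys],.149)[:,:2]*1000).astype(np.float32)))
E
```

```text
time: 31.2
position: [0.6258, -0.1326, 0.227]
tool_rot: [0.722, 0.692, -0.0, -0.001]
ft_force: [0.3, 0.2, 0.5]
grip_width: 0.048
grip_force: 0.0
pos [ 625.8 -132.6  227. ] yaw -2.4 tilt z [-1.4e-03  1.0e-04 -1.0e+00] dp [ 0.9  1.9 -0. ] dyaw rad(tool z) -0.0023 F [0.3 0.2 0.5] q6 -0.34 w 0.048 g 0.0
knob [309 186  28  37 784] [322.4005102  204.82397959] ((629.01123046875, -127.26748657226562), (28.33378791809082, 20.386899948120117), 77.98007202148438)
knob [207 251  12  54 274] [210.89781022 277.73722628] ((536.2871704101562, -184.9136199951172), (48.43848419189453, 7.707065105438232), 79.74146270751953)
knob [424 251  12  54 281] [430.72241993 278.31316726] ((712.7037963867188, -192.289306640625), (7.997500896453857, 48.34579086303711), 4.527548789978027)
knob [ 209  316  358   18 4854] [402.27317676 325.80943552] ((679.205322265625, -234.86744689941406), (16.681259155273438, 303.6978454589844), 87.71886444091797)
white [   0    0   97  234 7557] [ 41.24017467 134.01310044] ((388.21942138671875, -62.245750427246094), 96.7379150390625)
white [ 312    3   20  158 2811] [321.87833511  78.54535752] ((631.6072998046875, -39.450382232666016), 59.9478874206543)
white [  0  39  28  50 358] [12.13128492 65.72067039] ((386.34588623046875, -12.640464782714844), 18.017087936401367)
white [ 484   67   92  140 3373] [543.87637118 134.68633264] ((817.0303955078125, -91.91265106201172), 59.124629974365234)
white [163 114  49  18 343] [186.92419825 122.29446064] ((518.4320068359375, -63.563350677490234), 20.987306594848633)
white [ 287  162   71   68 2885] [322.30190641 192.52824957] ((628.0914306640625, -131.1972198486328), 31.28982162475586)
white [ 470  216  109   47 2950] [534.91627119 233.43491525] ((809.7059326171875, -182.0006561279297), 51.959476470947266)
```

```bash
python3 -m jog '{"dp":[[1,2,20],[1,2,45],[1,2,65],[1,2,74],[1,2,74],[1,2,74],[1,2,74],[1,2,74],[1,2,74],[1,2,74],[1,2,74]],"delta_rot":[[0,0,0],[0,0,0],[0,0,0],[0,0,0],[0,0,0],[0,0,0],[0,0,0],[0,0,0],[0,0,0],[0,0,0],[0,0,0]],"gripper":[0.1,0.1,0.1,0.1,0,-0.2,-0.4,-0.6,-0.7,-0.7,-0.7]}' 8
python3 - <<'E'
from h import *
to(627.7,-131.8,-2.27)
o=robot.get_obs();Rm=R.from_quat(o["tool_rot"]).as_matrix();p=o["position"][:2]*1000
h=np.array([634.4,38.1]);a0=np.radians(9.35)
d=p-h;print("r",np.hypot(*d));t0=np.arctan2(d[1],d[0])-a0-np.pi; t0=(t0+np.pi)%(2*np.pi)-np.pi;print("t0",t0)
r=170
for i,t in enumerate(np.linspace(t0,0,21)[1:]):
    P=h+r*np.array([np.cos(a0+np.pi+t),np.sin(a0+np.pi+t)])
    v=Rm.T@np.r_[P-p,0];print(i+1,v[:2].round(1),round(t0-t,3))
E
```

```text
time: 32.35
position: [0.6293, -0.1306, 0.1543]
tool_rot: [0.721, 0.693, 0.0, 0.001]
ft_force: [-0.9, -0.3, 4.0]
grip_width: 0.0211
grip_force: 8.0
pos [ 629.3 -130.6  154.3] yaw -2.28 tilt z [ 1.2e-03 -7.0e-04 -1.0e+00] dp [-1.3 -1.5 -0. ] dyaw rad(tool z) -0.0002 F [-0.9 -0.3  4. ] q6 -0.34 w 0.0211 g 8.0
r 168.76322076161694
t0 1.3773506698954145
1 [ -0.9 -11.7] 0.069
2 [  0.1 -23.3] 0.138
3 [  2.  -34.9] 0.207
4 [  4.7 -46.3] 0.275
5 [  8.2 -57.5] 0.344
6 [ 12.4 -68.4] 0.413
7 [ 17.4 -79. ] 0.482
8 [ 23.1 -89.2] 0.551
9 [ 29.4 -99. ] 0.62
10 [  36.5 -108.4] 0.689
11 [  44.1 -117.2] 0.758
12 [  52.4 -125.5] 0.826
13 [  61.2 -133.3] 0.895
14 [  70.5 -140.3] 0.964
15 [  80.3 -146.8] 1.033
16 [  90.5 -152.5] 1.102
17 [ 101.  -157.6] 1.171
18 [ 111.9 -161.8] 1.24
19 [ 123.1 -165.4] 1.308
20 [ 134.5 -168.1] 1.377
```

```bash
python3 -m jog '{"dp":[[0,0,-4],[-0.5,-11.7,-4],[0.3,-23.3,-4],[2,-34.9,-4],[4.7,-46.3,-4],[8.2,-57.5,-4],[12.4,-68.4,-4],[17.4,-79,-4],[23.1,-89.2,-4],[29.4,-99,-4],[36.5,-108.4,-4]],"delta_rot":[[0,0,0],[0,0,0.069],[0,0,0.138],[0,0,0.207],[0,0,0.275],[0,0,0.344],[0,0,0.413],[0,0,0.482],[0,0,0.551],[0,0,0.62],[0,0,0.689]],"gripper":[-0.7,-0.7,-0.7,-0.7,-0.7,-0.7,-0.7,-0.7,-0.7,-0.7,-0.7]}' 8
cat > arc.py <<'E'
from h import *
o=robot.get_obs();Rm=R.from_quat(o["tool_rot"]).as_matrix();p=o["position"][:2]*1000
h=np.array([634.4,38.1]);a0=np.radians(9.35)
d=p-h;t0=np.arctan2(d[1],d[0])-a0-np.pi; t0=(t0+np.pi)%(2*np.pi)-np.pi;print("r",np.hypot(*d),"t0",t0)
yaw=np.arctan2(Rm[1,1],Rm[0,1]);print("yaw",np.degrees(yaw),"F",o["ft_force"].round(1),"w",o["grip_width"],"g",o["grip_force"],o["position"])
for i,t in enumerate(np.linspace(t0,0,11)[1:]):
    P=h+170*np.array([np.cos(a0+np.pi+t),np.sin(a0+np.pi+t)])
    v=Rm.T@np.r_[P-p,0];print(i+1,v[:2].round(1),round(t0-t,3))
E
python3 arc.py
```

```text
time: 33.45
position: [0.5214, -0.088, 0.1559]
tool_rot: [0.914, 0.407, 0.0, -0.002]
ft_force: [3.7, 2.0, -10.0]
grip_width: 0.0207
grip_force: 8.0
r 169.31198322506663 t0 0.6767406398305393
yaw -41.98893868691455 F [  3.7   2.  -10. ] w 0.020685518410516315 g 7.991407066583633 [ 0.52138158 -0.08796897  0.15585979]
1 [ -0.3 -11.5] 0.068
2 [  0.8 -22.9] 0.135
3 [  2.7 -34.3] 0.203
4 [  5.4 -45.5] 0.271
5 [  8.8 -56.4] 0.338
6 [ 13.  -67.2] 0.406
7 [ 17.9 -77.6] 0.474
8 [ 23.4 -87.7] 0.541
9 [ 29.7 -97.3] 0.609
10 [  36.6 -106.5] 0.677
```

```bash
python3 -m jog '{"dp":[[0,0,2],[-0.3,-11.5,2],[0.8,-22.9,2],[2.7,-34.3,2],[5.4,-45.5,2],[8.8,-56.4,2],[13,-67.2,2],[17.9,-77.6,2],[23.4,-87.7,2],[29.7,-97.3,2],[36.6,-106.5,2],[36.6,-106.5,2]],"delta_rot":[[0,0,0],[0,0,0.068],[0,0,0.135],[0,0,0.203],[0,0,0.271],[0,0,0.338],[0,0,0.406],[0,0,0.474],[0,0,0.541],[0,0,0.609],[0,0,0.677],[0,0,0.677]],"gripper":[-0.7,-0.7,-0.7,-0.7,-0.7,-0.7,-0.7,-0.7,-0.7,-0.7,-0.7,-0.7]}' 8
python3 -m jog '{"dp":[[0,0,0],[0,0,0]],"delta_rot":[[0,0,0],[0,0,0]],"gripper":[-0.7,-0.7]}' 8
python3 arc.py | head -4
```

```text
time: 34.65
position: [0.4668, 0.0093, 0.1556]
tool_rot: [0.996, 0.084, -0.0, -0.0]
ft_force: [-0.8, 1.1, -0.2]
grip_width: 0.021
grip_force: 8.0
time: 34.85
position: [0.467, 0.0082, 0.1556]
tool_rot: [0.997, 0.083, -0.0, 0.0]
ft_force: [-2.0, 1.3, 1.9]
grip_width: 0.021
grip_force: 8.0
r 170.04686088903276 t0 0.013423821300430738
yaw -80.48357624216347 F [-2.   1.3  1.9] w 0.020968481731360695 g 8.00001785159111 [0.46699829 0.00822355 0.15556891]
1 [ 0.  -0.2] 0.001
2 [ 0.  -0.5] 0.003
```

```bash
python3 -m jog '{"dp":[[0,-2,0],[0,-2,0],[0,-2,0],[0,-2,0],[0,-2,0],[0,-2,0],[0,-2,-10],[0,-2,-30],[0,-2,-60],[0,-2,-80],[0,-2,-90],[0,-2,-90]],"delta_rot":[[0,0,0],[0,0,0],[0,0,0],[0,0,0],[0,0,0],[0,0,0],[0,0,0],[0,0,0],[0,0,0],[0,0,0],[0,0,0],[0,0,0]],"gripper":[-0.7,-0.7,-0.7,-0.4,-0.1,0.1,0.1,0.1,0.1,0.1,0.1,0.1]}' 8
python3 - <<'E'
from h import *
to(466.7,10.5)
im,Mw=shot("wrist","w14")
wh=mask(im,(0,0,170),(180,45,255))
for st,c,m in blobs(wh,300):
    if abs(c[0]-320)<60:
        ys,xs=np.nonzero(m); print("white",st,c,cv2.minEnclosingCircle((back(Mw,np.c_[xs,ys],.149)[:,:2]*1000).astype(np.float32)))
s,M=shot("side","s14");c_,Mc=shot("scene","c14")
h=np.array([634.4,38.1])/1000;a0=np.radians(9.35)
for n,i,MM in(("side",s,M),("scene",c_,Mc)):
    k=mask(i,(18,140,80),(34,255,255))
    for st,c,m in blobs(k,60): print(n,st,c)
    for t in(-.04,-.02,0,.02,.04): print(t,proj(MM,np.r_[h+.17*np.array([np.cos(a0+np.pi+t),np.sin(a0+np.pi+t)]),.170]).round(1))
E
```

```text
time: 36.05
position: [0.4678, 0.0105, 0.2471]
tool_rot: [0.997, 0.082, 0.002, 0.001]
ft_force: [-0.0, 0.6, 0.2]
grip_width: 0.0479
grip_force: 0.0
pos [467.8  10.5 247.1] yaw -80.55 tilt z [ 4.e-03 -7.e-04 -1.e+00] dp [-1.1 -0.1 -0. ] dyaw rad(tool z) None F [-0.   0.6  0.2] q6 1.19 w 0.0479 g 0.0
white [ 289   16   65  211 5109] [320.90409082 140.22117831] ((527.6495361328125, 16.71542739868164), 91.70611572265625)
side [212 131  40  20 421] [230.58432304 140.35154394]
side [386 131  30  15 368] [400.53532609 137.70652174]
side [303 175   7  17 106] [305.93396226 182.72641509]
side [ 150  343   59   55 2112] [179.73390152 370.65625   ]
-0.04 [[305.8 181.6]]
-0.02 [[306.  182.3]]
0 [[306.3 182.9]]
0.02 [[306.6 183.6]]
0.04 [[306.9 184.3]]
scene [350  30  38  27 332] [367.3313253   46.44277108]
scene [310 121  30   7  65] [323.15384615 123.69230769]
scene [283 164  30  16 298] [297.58053691 171.48993289]
scene [331 186   7  17 109] [334.02752294 193.72477064]
scene [ 561  259   79   50 1211] [591.7192403  279.47811726]
scene [244 296  10  10  82] [248.64634146 300.68292683]
scene [396 385  38  15 332] [411.36746988 394.15060241]
-0.04 [[336.6 194.9]]
-0.02 [[335.6 194.6]]
0 [[334.5 194.3]]
0.02 [[333.4 194. ]]
0.04 [[332.3 193.7]]
```

```bash
python3 -m jog '{"dp":[[0,0,-30],[-20,0,-50],[-45,0,-50],[-60,0,-50],[-60,0,-50],[-60,0,-50]],"delta_rot":[[0,0,0],[0,0,0],[0,0,0],[0,0,0],[0,0,0],[0,0,0]],"gripper":[0.1,0.1,0.1,0.1,0.1,0.1]}' 8
python3 - <<'E'
from h import *
to(466.7,10.5)
im,Mw=shot("wrist","w15");R_=Mw
r=mask(im,(0,120,50),(8,255,255))|mask(im,(172,120,50),(180,255,255))
for st,c,m in blobs(r,60):
    ys,xs=np.nonzero(m);P=back(Mw,np.c_[xs,ys],.060)[:,:2]*1000
    print("red",st,c,cv2.minAreaRect(P.astype(np.float32)))
    a=np.radians(9.35);u=(P-[466.7,10.5])@[-np.sin(a),np.cos(a)];v=(P-[466.7,10.5])@[np.cos(a),np.sin(a)];print("u",u.min(),u.max(),"v",v.min(),v.max())
wh=mask(im,(0,0,205),(180,35,255))
for st,c,m in blobs(wh,60):
    ys,xs=np.nonzero(m);print("wh",st,c,cv2.minAreaRect((back(Mw,np.c_[xs,ys],.054)[:,:2]*1000).astype(np.float32)))
s,M=shot("side");b=mask(s,(105,120,40),(125,255,255))
for st,c,m in blobs(b,30): print("blue",st,c)
E
```

```text
time: 36.8
position: [0.4076, 0.0008, 0.2949]
tool_rot: [0.997, 0.082, -0.0, -0.0]
ft_force: [0.4, -0.3, 0.1]
grip_width: 0.0479
grip_force: 0.0
pos [407.6   0.8 294.9] yaw -80.59 tilt z [-3.e-04  4.e-04 -1.e+00] dp [59.9  0.1 -0. ] dyaw rad(tool z) None F [ 0.4 -0.3  0.1] q6 1.13 w 0.0479 g 0.0
red [270 100  36  47 320] [278.834375 119.70625 ] ((461.5667419433594, 52.8011360168457), (58.79123306274414, 46.22651290893555), 9.413483619689941)
u 19.492439269135808 65.69261002361793 v -27.612507098145528 31.22858956990795
red [337 100  35  48 351] [362.27350427 121.66096866] ((475.094970703125, -32.90633773803711), (60.15623474121094, 44.59065246582031), 9.451464653015137)
u -66.52110324228896 -21.84501330968846 v -28.840273659485245 31.3036310713302
wh [ 293    0   58  158 3395] [323.4533137   93.11487482] ((517.4144287109375, 22.107940673828125), (189.7764434814453, 74.84809875488281), 15.770136833190918)
wh [628  54  12  41 325] [634.45538462  77.32      ] ((593.5343627929688, -375.17572021484375), (46.51390838623047, 13.734047889709473), 24.40938949584961)
wh [373 103   7  43 215] [376.02790698 123.89302326] ((479.38330078125, -63.123374938964844), (54.525428771972656, 6.625405788421631), 9.497204780578613)
blue [418 290  14  13 144] [424.43055556 296.07638889]
blue [290 317  17  33 419] [297.6849642  333.04534606]
```

The phone is still centred between the lips, the block is in its rest and the lamp is centred, so I'm handing in.

```bash
python3 -c "
from rig import robot
print(robot.hand_in())"
```

```text
the job is handed in; nothing more can be done
None
```

I handed the job in at about 37 s with no verdict shown. The last pictures show the red phone centred screen-up between the lips (gripped at 15 N), the block upright in its grey rest, and the lamp within about 0.02 rad of centre; the draw kept the bed about 8 mm down by the force reading, and I did not re-measure the bystanders.

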